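# Find the softest foam pad with a pin gauge and fit it in the seat bracket

## Robot

A 6-joint arm with a two-finger parallel gripper is mounted at the origin on the work surface. World frame = base frame: x ahead of the robot, y to its left, z up, the work surface at z = 0. Lengths are in m, angles in rad, forces in N, time in s.
With the tool pointing down it reaches from about 0.25 to 0.725 m from the base axis. Payload 4 kg.
Tool frame: the origin (TCP) lies at the very end of the fingers, on their centre line; the grasp point (between the pads) lies manip.grip_point_offset behind it (manip.grip_point_offset is the distance from the TCP to the grasp point, in m); z points along the fingers, y is the line along which they close (so a half turn about z gives the same grasp; the last joint's range is limited). The gripper opens to 85 mm and grips with 20 to 120 N. Pads are 22 mm wide; open, the fingers measure 114 mm over their backs; the gripper's body (76 mm by 85 mm) begins 54 mm behind the grasp point. The pads swing forward as they close: fully open they stand 13 mm farther back than shut.
Start: joints at [-1.264, 0.241, 0.005, 1.335, 0, 1.571], TCP at [0.151, -0.477, 0.231] pointing down, gripper open.
Joint ranges: [-2.72, 2.72], [-1.05, 1.87], [-1.09, 1.28], [-1.99, 2.15], [-1.42, 1.44], [-3.14, 3.14]. Speed limits (rad/s): [2.79, 2.79, 3.14, 3.14, 3.14, 3.14].

## Interface

Orientations are given as a unit quaternion [w, x, y, z].
In Python, from workcell import manip gives the robot as it stands.
- The arm moves only by the tool play_rows, never from a script. Its argument "increments" is a list of rows, each a list of 3 entries, a list of its own where there are three numbers: the gripper command: -1 is fully open, 1 is shut, values between are in proportion, then the shift along the tool's x, y, z in cm, then the turn, a rotation vector about the tool's x, y, z in rad. In form: [[jaw, [dx, dy, dz], [wx, wy, wz]], ...]. A call has 1 to 10 rows; each row is the pose to reach, as a shift and turn from the pose commanded when the call began, along the tool's axes at that moment; what a row does not reach only later rows make up. A row lasts 1/8 s, in which the tool goes at most 62.5 mm and 10.7 degrees, less where a joint would pass 70% of its speed; a pose out of reach is approached as far as the arm can. A call with a gripper value outside its range is refused whole. The fingers move at their own pace and stop on an object; "squeeze" is the grip in N (left out, the last holds). Time passes only in rows, so rows that repeat a pose let the fingers close. It gives the time, the measured TCP pose, the force, the opening and the grip force at its end, in the units of the state.
- manip.observe(): the state, without advancing time (a new reading comes with each control period).
- manip.get_image(name): name is "scene" or "side" or "wrist"; returns the picture (400x640x3 uint8, blue, green, red); there is no depth.
- manip.get_calibration(name): a dict with "fx", "fy", "cx", "cy" (pixels), "eye" and "orientation" of the camera in the world. Camera axes: x right, y down, z forward; pixel columns grow to the right and rows downward; lengths in m; the calibration is good to about 2 mm. A picture is of the moment at which its call begins: read the wrist's pose just before it. get_calibration takes no time and is no camera call; for the wrist camera it gives the pose at the moment of the call.
- manip.finish_job(): hands the job in; it is judged then, once.
The state is a dict: "time": time; "joint_pos": joint angles; "qvel": joint speeds; "effort": joint torques, N m; "ee_pos": TCP position; "eef_rot": TCP orientation; "ft_force": force on the tool from outside, world axes, zero at the start; "moment": the same for the moment, N m; "opening": finger opening in m; "grip_force": force on a finger pad.
Only numpy, scipy, OpenCV 4.12 (cv2) and the standard library are available. Lean on these libraries where they do the work, as an engineer would, in place of code of your own. Each camera call takes 0.05 s, during which the arm holds its last target. There are 200 camera calls.

## Task

Three look-alike rigid-foam impact pads lie in a row. Take the pin gauge from its wooden stand and test each pad: press the pin straight down into the ringed spot until the gauge's foot rests flat on the foam and hold it there for a second to read it, never pressing harder than 20 N (2 kg). Then put the gauge back upright in its stand and lay the softest pad, the one the pin sank into deepest, foam side up and flat in the pocket of the aluminium seat bracket; leave the other two pads and everything else where they are.

Things in the scene. Friction and masses are not known exactly. Their poses are not given: they have to be found in the camera images.
- gauge: hand-held pin gauge for foam firmness, upright in the stand, 0.23 kg, 108 mm tall. Origin: centre of the underside of its presser foot, z up. From below: sprung pin 7 mm across, 12 mm out of the foot when free; round presser foot 34 mm across, 8 mm high; stem 20 mm across; grey case; black cap 26 mm across. Dial on its own +x side, the needle turns 20 degrees per mm of pin travel.
- gauge_foot: the gauge's round presser foot, 34 mm across, 8 mm high; origin: centre of its underside. Foot, stem and pin sit on a loader spring in the case: the case stays put up to 2 N and then moves down over the stem by 1 mm per 8 N, at most 4 mm
- gauge_grip (a point): middle of the gauge's grey case, on the gauge's axis 66 mm above the foot's underside, at a good height to grip. The case is 28 mm (own x) by 46 mm (own y), from 30 to 96 mm above the foot's underside; grip it across the 46 mm by its flat sides from above
- gauge_pin (a joint): how far the pin is pushed in, in m: 0 free, 0.012 flush with the foot; its spring gives 0.9 N per mm. The foam crushes at a steady force: about 3 N in the softest pad, 5.5 N in the middle one, 8.5 N in the hardest. With the foot resting on a pad the pin is thus in by about 3, 6 or 9 mm, the rest of its 12 mm sunk in the foam; pressing on only loads the foot.
- stand: wooden block, 80 by 80 by 30 mm, fixed, origin at the centre of its underside. From above a round recess 43 mm across and 15 mm deep (floor 15 mm above the origin) takes the gauge's foot; a 19 mm hole below that leaves the pin free. The gauge is home when its foot stands on the recess floor.
- pad_a: one of three look-alike impact pads, 80 mm (own x) by 50 mm (own y), 0.06 kg: dark grey rigid foam on a 3 mm aluminium back plate underneath; 25 mm thick, up to 2 mm more or less from pad to pad. Origin: centre of the underside, z up. A ring in the middle of the top marks the test spot, 22 mm across, that the pin crushes; the foam around it bears the foot. Softness cannot be seen, only felt.
- pad_b: one of three look-alike impact pads, 80 mm (own x) by 50 mm (own y), 0.06 kg: dark grey rigid foam on a 3 mm aluminium back plate underneath; 25 mm thick, up to 2 mm more or less from pad to pad. Origin: centre of the underside, z up. A ring in the middle of the top marks the test spot, 22 mm across, that the pin crushes; the foam around it bears the foot. Softness cannot be seen, only felt.
- pad_c: one of three look-alike impact pads, 80 mm (own x) by 50 mm (own y), 0.06 kg: dark grey rigid foam on a 3 mm aluminium back plate underneath; 25 mm thick, up to 2 mm more or less from pad to pad. Origin: centre of the underside, z up. A ring in the middle of the top marks the test spot, 22 mm across, that the pin crushes; the foam around it bears the foot. Softness cannot be seen, only felt.
- pad_a_dent (a joint): how deep the test spot of pad_a is dented, in m: 0 untouched; the dent stays. Pressed with the gauge's foot resting on the foam it ends near 0.009 in the softest of the three, 0.006 in the middle one, 0.0025 in the hardest (not in the order of the names)
- pad_b_dent (a joint): how deep the test spot of pad_b is dented, in m: 0 untouched; the dent stays. Pressed with the gauge's foot resting on the foam it ends near 0.009 in the softest of the three, 0.006 in the middle one, 0.0025 in the hardest (not in the order of the names)
- pad_c_dent (a joint): how deep the test spot of pad_c is dented, in m: 0 untouched; the dent stays. Pressed with the gauge's foot resting on the foam it ends near 0.009 in the softest of the three, 0.006 in the middle one, 0.0025 in the hardest (not in the order of the names)
- seat_bracket: cast aluminium seat bracket, fixed, 164 mm (own x) by 74 mm (own y), a bolt head at each end. Origin: centre of the underside. In its middle a pocket 88 mm (own x) by 58 mm (own y) whose floor is 8 mm above the origin, inside a rim 8 mm thick that stands 6 mm above the floor. A pad lies in it with 4 mm play all round, its long side along the bracket's own x.
- sleeve_tall: stepped steel pipe sleeve used as a weight, upright, 60 mm across, 120 mm tall; origin at the centre of its underside (bystander, leave it alone)
- sleeve_short: the same, 58 mm across, 75 mm tall (bystander, leave it alone)
- tape_roll: roll of tape lying flat, 96 mm across, 48 mm high; origin at the centre of its underside (bystander, leave it alone)
- set_square: flat steel square, 220 by 150 mm, 4 mm thick; origin under the middle of the long arm (bystander, leave it alone)
- marker: marker pen lying down, 140 mm long, 16 mm thick; origin under its middle, x along it (bystander, leave it alone)
- knife: utility knife, 140 mm long, 22 mm wide, 17 mm high; origin under its middle, x along it (bystander, leave it alone)
- wad_punch: steel hollow punch lying down, 100 mm long, 22 mm across; origin under its middle, x along it (bystander, leave it alone)

How it is judged:
By the outcome, as a careful person would: the job done as asked, in the order asked, and still so for the second after the job is handed in, with the robot touching nothing.
It also fails if it takes over 67 s, if anything falls off the work surface, if the arm or the gripper's body presses on something with over 40 N, if the wrist force passes 120 N, or if a joint passes its speed limit or range.

## Working session

There is one attempt and no reset: what is moved stays moved. The work goes in short steps, Python scripts to look and compute and a tool call to move; the robot and the scene stay as the last step left them, time stands still between calls to the robot, and variables do not carry over. Pictures are saved under pics/ and viewed, at most 10 in all, crops included, and the job is handed in when it is done.

Besides the shell and the picture viewer there is one more tool, called after "Emit:" in YAML: its name, and indented under it one key for each argument. play_rows: Moves the arm, as the interface text tells. Its arguments: {"type":"object","properties":{"increments":{"type":"array"},"squeeze":{"type":"number"}},"required":["increments"]}

```bash
ls; mkdir -p pics
cat > h.py <<'E'
import numpy as np, cv2
from workcell import manip
from scipy.spatial.transform import Rotation as R
def rot(q): return R.from_quat([q[1],q[2],q[3],q[0]]).as_matrix()
def ray(c,uv,z):
    d=rot(c["orientation"])@np.array([(uv[0]-c["cx"])/c["fx"],(uv[1]-c["cy"])/c["fy"],1.]); e=np.array(c["eye"])
    return e+d*(z-e[2])/d[2]
def proj(c,p):
    q=rot(c["orientation"]).T@(np.array(p)-c["eye"]); return np.array([c["fx"]*q[0]/q[2]+c["cx"],c["fy"]*q[1]/q[2]+c["cy"]])
E
python3 - <<'E'
from h import *
print(manip.grip_point_offset); s=manip.observe(); print(s)
for n in ("scene","side","wrist"):
    c=manip.get_calibration(n); print(n,c); im=manip.get_image(n); cv2.imwrite(f"pics/{n}0.png",im)
a=[cv2.imread(f"pics/{n}0.png") for n in ("scene","side")]
E
```

```text
pics
0.0187
{'time': 0.0, 'joint_pos': array([-1.26400404e+00,  2.41428465e-01,  3.73379417e-03,  1.33520799e+00,
       -3.57676461e-06,  1.57081041e+00]), 'qvel': array([-2.25706504e-03, -5.56497480e-04, -1.97458188e-03,  1.91021717e-03,
        5.41006104e-05, -2.43488805e-04]), 'effort': array([-9.38933808e-04, -3.72314537e+01,  2.52409369e+01,  1.70999730e-02,
       -1.56107326e-04,  2.10809802e-06]), 'ee_pos': array([ 0.15080949, -0.47605224,  0.23040888]), 'eef_rot': array([-1.04052452e-03,  9.88258391e-01,  1.52788233e-01, -1.62693394e-04]), 'ft_force': array([ 0.4743495 , -0.04977964,  0.51497663]), 'moment': array([-0.03008045,  0.01082112, -0.03080778]), 'grip_force': 0.0, 'opening': 0.0853963927108443}
scene {'fx': 460.0931598688527, 'fy': 460.0931598688527, 'cx': 313.39488140827626, 'cy': 201.21694629871544, 'eye': array([ 1.2056947 , -0.24208406,  0.929531  ]), 'orientation': array([-0.27328638,  0.76189553,  0.55578098, -0.18957126])}
side {'fx': 511.79574210679726, 'fy': 511.79574210679726, 'cx': 324.18435597475076, 'cy': 201.12620746059713, 'eye': array([-0.06596711,  1.05196815,  0.8312812 ]), 'orientation': array([ 0.12759938, -0.23595768,  0.84058653, -0.47059181])}
wrist {'fx': 292.86782924774514, 'fy': 292.86782924774514, 'cx': 321.62905813738195, 'cy': 205.29868719910763, 'eye': array([ 0.22757504, -0.45237961,  0.37383346]), 'orientation': array([ 0.12605079,  0.7971642 , -0.58296924, -0.0937406 ])}
```

View pics/scene0.png

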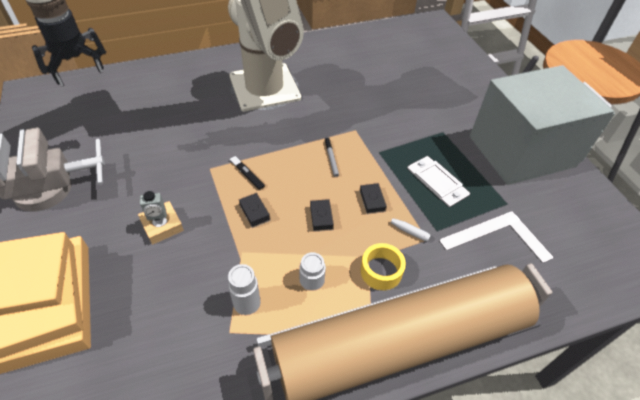

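View pics/side0.png

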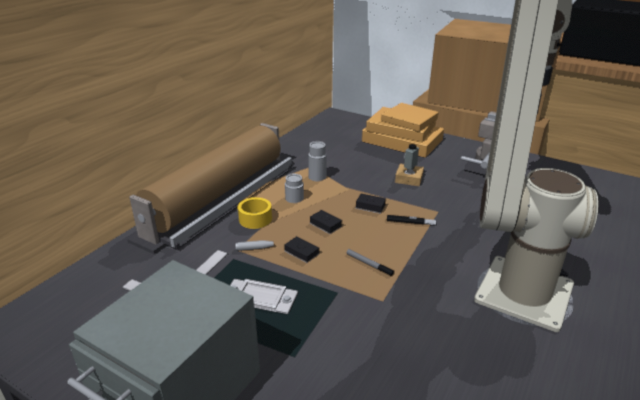

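Scene view: gauge in its stand near (155,215), pads at (255,210), (321,215) and (373,198), bracket at (438,180) on the dark green mat. The side view agrees: gauge (410,165), pads (371,202), (325,221), (302,248), bracket (263,294).

```bash
cat > m.py <<'E'
from h import *
def blobs(mask,amin,amax,roi):
    m=np.zeros_like(mask); x0,y0,x1,y1=roi; m[y0:y1,x0:x1]=mask[y0:y1,x0:x1]
    return [c for c in cv2.findContours(m,cv2.RETR_EXTERNAL,cv2.CHAIN_APPROX_NONE)[0] if amin<cv2.contourArea(c)<amax]
E
python3 - <<'E'
from m import *
for n,roi,broi,groi in (("scene",(235,180,390,235),(405,150,470,205),(135,185,185,245)),("side",(275,190,390,262),(220,275,300,312),(393,140,428,187))):
    im=cv2.imread(f"pics/{n}0.png"); c=manip.get_calibration(n)
    g=im.max(2)
    for k in blobs((g<60).astype(np.uint8)*255,100,3000,roi):
        # top face+sides: silhouette; use rect center at z=.0125
        r=cv2.minAreaRect(k); print(n,"pad",r[0],r[1],ray(c,r[0],.0125).round(4))
    for k in blobs((im.min(2)>130).astype(np.uint8)*255,100,5000,broi):
        r=cv2.minAreaRect(k); p=np.array([ray(c,q,.012) for q in cv2.boxPoints(r)])
        print(n,"br",r[0],ray(c,r[0],.012).round(4)); print(p.round(3))
    hsv=cv2.cvtColor(im,cv2.COLOR_BGR2HSV)
    for k in blobs(cv2.inRange(hsv,(8,80,90),(30,255,255)),100,3000,groi):
        r=cv2.minAreaRect(k); print(n,"stand",r[0],ray(c,r[0],.015).round(4))
        print(np.array([ray(c,q[0],.03) for q in cv2.approxPolyDP(k,3,True)]).round(3))
    for k in blobs((g<50).astype(np.uint8)*255,20,3000,groi):
        r=cv2.minAreaRect(k); print(n,"cap?",r[0],cv2.boundingRect(k),ray(c,r[0],.118).round(4))
E
```

```text
scene br (438.9154968261719, 179.5513458251953) [0.5371 0.344  0.012 ]
[[0.471 0.281 0.012]
 [0.419 0.36  0.012]
 [0.601 0.404 0.012]
 [0.643 0.33  0.012]]
scene stand (160.36598205566406, 221.94847106933594) [ 0.4597 -0.3783  0.015 ]
[[ 0.416 -0.349  0.03 ]
 [ 0.415 -0.361  0.03 ]
 [ 0.468 -0.358  0.03 ]
 [ 0.487 -0.369  0.03 ]
 [ 0.488 -0.386  0.03 ]
 [ 0.432 -0.413  0.03 ]
 [ 0.432 -0.423  0.03 ]
 [ 0.528 -0.401  0.03 ]
 [ 0.511 -0.33   0.03 ]]
scene cap? (149.0, 196.5) (145, 193, 9, 8) [ 0.4636 -0.3793  0.118 ]
side pad (301.8053894042969, 248.86758422851562) (33.324005126953125, 17.51979637145996) [0.5414 0.1485 0.0125]
side pad (325.5000305175781, 221.50003051757812) (31.752166748046875, 15.652474403381348) [0.5548 0.0043 0.0125]
side pad (370.6280517578125, 202.7960205078125) (29.068885803222656, 14.221394538879395) [ 0.4907 -0.1551  0.0125]
side br (262.2313232421875, 295.2059020996094) [0.522  0.3474 0.012 ]
[[0.576 0.408 0.012]
 [0.626 0.331 0.012]
 [0.466 0.285 0.012]
 [0.427 0.363 0.012]]
side stand (408.86993408203125, 174.5953826904297) [ 0.4609 -0.3783  0.015 ]
[[ 0.507 -0.406  0.03 ]
 [ 0.472 -0.289  0.03 ]
 [ 0.4   -0.304  0.03 ]
 [ 0.429 -0.42   0.03 ]
 [ 0.455 -0.412  0.03 ]
 [ 0.438 -0.373  0.03 ]
 [ 0.453 -0.348  0.03 ]]
side stand (410.0, 148.0) [ 0.538  -0.5695  0.015 ]
[[ 0.607 -0.57   0.03 ]
 [ 0.575 -0.5    0.03 ]
 [ 0.535 -0.506  0.03 ]
 [ 0.531 -0.587  0.03 ]
 [ 0.499 -0.557  0.03 ]
 [ 0.481 -0.502  0.03 ]
 [ 0.46  -0.525  0.03 ]
 [ 0.5   -0.637  0.03 ]]
```

```bash
cat >> h.py <<'E'
def go(p,xdir=None,s=None):
    """tool shift (cm), turn rotvec to have TCP at p, tool down with x axis at world angle xdir (deg)"""
    s=s or manip.observe(); M=rot(s["eef_rot"]); d=M.T@(np.array(p)-s["ee_pos"])*100
    w=np.zeros(3)
    if xdir is not None:
        a=np.radians(xdir); T=np.array([[np.cos(a),np.sin(a),0],[np.sin(a),-np.cos(a),0],[0,0,-1]])
        w=R.from_matrix(M.T@T).as_rotvec()
    print("t",round(s["time"],2),"ee",s["ee_pos"].round(4),"xdir",np.degrees(np.arctan2(M[1,0],M[0,0])).round(2),"tilt",M[:2,2].round(4),"| shift",d.round(2),"turn",w.round(3),"rows",np.ceil(max(np.linalg.norm(d)/6.25,np.degrees(np.linalg.norm(w))/10.7)))
E
python3 - <<'E'
from h import *
print(rot(manip.get_calibration("wrist")["orientation"]).round(3))
go([.40,-.3,.33],0)
E
```

```text
[[ 0.303 -0.906 -0.296]
 [-0.953 -0.288 -0.092]
 [-0.002  0.31  -0.951]]
t 0.15 ee [ 0.1509 -0.4762  0.2306] xdir 17.58 tilt [-0.0005  0.0015] | shift [29.07 -9.29 -9.92] turn [-0.002  0.     0.307] rows 6.0
```

Emit:
play_rows:
  increments:
    - [-1,[29,-9.3,-10],[0,0,0.307]]
    - [-1,[29,-9.3,-10],[0,0,0.307]]
    - [-1,[29,-9.3,-10],[0,0,0.307]]
    - [-1,[29,-9.3,-10],[0,0,0.307]]
    - [-1,[29,-9.3,-10],[0,0,0.307]]
    - [-1,[29,-9.3,-10],[0,0,0.307]]
    - [-1,[29,-9.3,-10],[0,0,0.307]]
    - [-1,[29,-9.3,-10],[0,0,0.307]]
  squeeze: 40

```text
time: 1.15
ee_pos: [0.3981, -0.301, 0.3305]
eef_rot: [-0.0, 1.0, -0.001, -0.001]
ft_force: [-0.3, 0.5, -0.7]
opening: 0.0849
grip_force: 0.0
```

Run:
```python
from h import *
go([.40,-.3,.33],0)
c=manip.get_calibration("wrist"); im=manip.get_image("wrist"); cv2.imwrite("pics/w1.png",im)
import json; json.dump({k:np.array(v).tolist() for k,v in c.items()},open("w1.json","w"))
print(c["eye"]); [print(proj(c,p)) for p in ((.462,-.379,.118),(.49,-.155,.025),(.555,.004,.025),(.541,.1485,.025),(.527,.345,.014))]
```

```text
t 1.15 ee [ 0.3981 -0.301   0.3305] xdir -0.11 tilt [-0.0018  0.0006] | shift [ 0.19 -0.1   0.05] turn [-0.001  0.002 -0.002] rows 1.0
[ 0.47872958 -0.30141519  0.47368048]
[388.3843216  124.01457722]
[220.75263605 100.96022111]
[100.15221473  50.9738073 ]
[-1.12500689 62.34361926]
[-125.6040528    74.38749213]
```

View pics/w1.png

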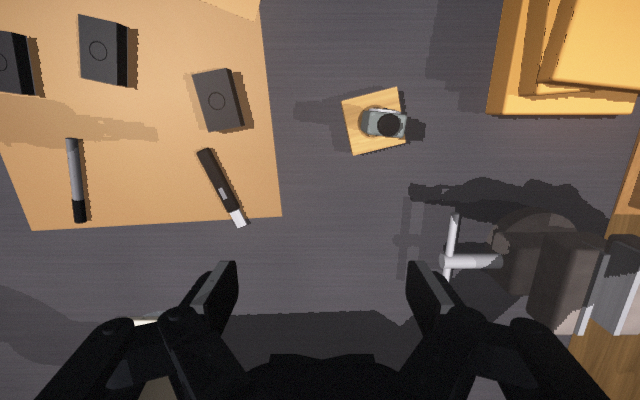

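Wrist view: gauge cap at (389,125) in the stand, whose top spans (342..408, 87..156). Pad rings at (217,101) and (98,50), with the third cut off at the left edge.

```bash
cat > m1.py <<'E'
from m import *
import json
im=cv2.imread("pics/w1.png"); c=json.load(open("w1.json")); hsv=cv2.cvtColor(im,cv2.COLOR_BGR2HSV)
for k in blobs(cv2.inRange(hsv,(8,60,90),(30,255,255)),500,9000,(330,75,425,170)):
    h=cv2.convexHull(k); print(cv2.approxPolyDP(h,4,True)[:,0].tolist()); 
    p=np.array([ray(c,q[0],.03) for q in h])[:,:2]; r=cv2.minAreaRect((p*1000).astype(np.float32)); print("stand",r)
for k in blobs((im.max(2)<38).astype(np.uint8)*255,150,2000,(370,105,410,145)):
    (x,y),r=cv2.minEnclosingCircle(k); print("cap",x,y,r,ray(c,(x,y),.123))
# grey case: greenish grey
print(im[115,370],im[125,399],im[125,389],im[100,218],im[100,243],im[50,98],im[92,300],im[97,382],im[136,399])
E
python3 m1.py; python3 -c "
import cv2;im=cv2.imread('pics/w1.png');a=cv2.resize(im[80:165,335:435],None,fx=7,fy=7,interpolation=cv2.INTER_NEAREST);cv2.imwrite('pics/crop1.png',a)"
```

```text
[[396, 86], [405, 142], [353, 155], [340, 101]]
stand ((460.86785888671875, -376.1406555175781), (81.61730194091797, 83.082763671875), 13.768085479736328)
[145 147 143] [47 48 53] [48 46 52] [79 81 89] [ 61  89 114] [74 72 74] [95 91 99] [129 198 237] [134 138 134]
```

View pics/crop1.png

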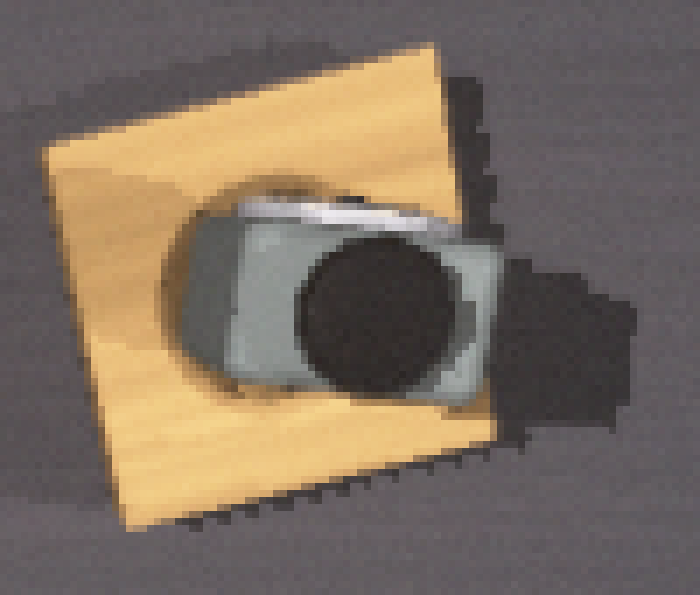

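Crop: the gauge case with its dial facing image-up (+x). The case's front edge runs from crop (228,382) to (478,405) and the cap centre is at (377,315).

Run:
```python
from m import *
import json
c=json.load(open("w1.json")); f=lambda u,v,z: ray(c,(335+u/7-.5,80+v/7-.5),z)
print("cap",f(377,315,.123))
for a,b in (((228,382),(478,405)),((245,232),(500,255))):
    p,q=f(*a,.111),f(*b,.111); d=p-q; print(p,q,np.linalg.norm(d),"yaw",-np.degrees(np.arctan2(d[0],d[1])))
cs=manip.get_calibration("scene"); print("scene cap proj",ray(cs,(149,196.5),.115)) 
im=cv2.imread("pics/w1.png")
# pad tops
g=im.max(2)
for roi in ((185,60,245,140),(70,5,130,95)):
    for k in blobs(cv2.inRange(g,60,105)&cv2.inRange(im.max(2)-im.min(2),0,22),600,6000,roi):
        p=np.array([ray(c,q[0],.025) for q in cv2.convexHull(k)])[:,:2]; print("pad",cv2.minAreaRect((p*1000).astype(np.float32)))
go([.462,-.379,.2],-5.3)
```

```text
cap [ 0.46169423 -0.37791584  0.123     ]
[ 0.44998951 -0.35563615  0.111     ] [ 0.44606952 -0.39904714  0.111     ] 0.043587620746731615 yaw -5.1597905939267825
[ 0.47464398 -0.35733561  0.111     ] [ 0.47088669 -0.40064865  0.111     ] 0.04347570011376513 yaw -4.957846146603953
scene cap proj [ 0.46082008 -0.3798474   0.115     ]
pad ((490.30767822265625, -149.25367736816406), (79.56473541259766, 50.4808235168457), 10.696833610534668)
pad ((555.8797607421875, 7.1283416748046875), (49.48440933227539, 79.13629150390625), 78.1968002319336)
t 1.2 ee [ 0.3979 -0.3012  0.3306] xdir -0.14 tilt [-0.0016  0.0007] | shift [ 6.45  7.77 13.04] turn [-0.001  0.002  0.09 ] rows 3.0
```

Emit:
play_rows:
  increments:
    - [-1,[6.4,7.7,14],[0,0.002,0.087]]
    - [-1,[6.4,7.7,14],[0,0.002,0.087]]
    - [-1,[6.4,7.7,14],[0,0.002,0.087]]
    - [-1,[6.4,7.7,14],[0,0.002,0.087]]
    - [-1,[6.4,7.7,14],[0,0.002,0.087]]

```text
time: 1.82
ee_pos: [0.4623, -0.378, 0.192]
eef_rot: [-0.0, 0.999, -0.044, 0.001]
ft_force: [-0.8, 0.3, 0.1]
opening: 0.0853
grip_force: 0.0
```

Run:
```python
from h import *
go([.4612,-.378,.062],-5.1)
```

```text
t 1.82 ee [ 0.4623 -0.378   0.192 ] xdir -5.1 tilt [0.0018 0.0001] | shift [-1.3e-01  1.0e-02  1.3e+01] turn [-0.    -0.002 -0.   ] rows 3.0
```

Emit:
play_rows:
  increments:
    - [-1,[-0.1,0,6],[0,-0.002,0]]
    - [-1,[-0.1,0,12],[0,-0.002,0]]
    - [-1,[-0.1,0,13],[0,-0.002,0]]
    - [-1,[-0.1,0,13],[0,-0.002,0]]
    - [0.1,[-0.1,0,13],[0,-0.002,0]]
    - [1,[-0.1,0,13],[0,-0.002,0]]
    - [1,[-0.1,0,13],[0,-0.002,0]]
    - [1,[-0.1,0,13],[0,-0.002,0]]
    - [1,[-0.1,0,13],[0,-0.002,0]]
  squeeze: 60

```text
time: 2.95
ee_pos: [0.4639, -0.3785, 0.0635]
eef_rot: [0.001, 0.999, -0.044, 0.002]
ft_force: [0.5, -0.3, 6.5]
opening: 0.0454
grip_force: 63.9
```

Run:
```python
from h import *
go([.4612,-.378,.062],-5.1); s=manip.observe(); print(s["ft_force"],s["opening"],s["grip_force"])
```

```text
t 2.95 ee [ 0.4639 -0.3785  0.0635] xdir -5.0 tilt [ 0.0032 -0.0027] | shift [-0.28 -0.02  0.15] turn [ 0.002 -0.003  0.002] rows 1.0
[ 0.46510937 -0.27636508  6.47891627] 0.04543742416164938 63.92688989639282
```

Emit:
play_rows:
  increments:
    - [1,[0,0,-1],[0,0,0]]
    - [1,[0,0,-5],[0,0,0]]
    - [1,[0,0,-11],[0,0,0]]
    - [1,[0,0,-13.5],[0,0,0]]
    - [1,[0,0,-13.5],[0,0,0]]

```text
time: 3.58
ee_pos: [0.4636, -0.3781, 0.1988]
eef_rot: [0.001, 0.999, -0.044, 0.002]
ft_force: [0.3, 0.4, -2.3]
opening: 0.0454
grip_force: 63.5
```

Run:
```python
from m import *
cs=manip.get_calibration("scene"); print("sleeves",ray(cs,(246,303),.0).round(3),ray(cs,(313,284),0).round(3),"tape",ray(cs,(383,272),.02).round(3))
s=manip.observe(); print(s["ft_force"],s["opening"],s["grip_force"])
go([.4903,-.1493,.15],None)
im=manip.get_image("side"); c=manip.get_calibration("side"); u=proj(c,s["ee_pos"]).astype(int); print(u)
x0,y0=u[0]-50,u[1]-50; cv2.imwrite("pics/sidelift.png",cv2.resize(im[y0:y0+100,x0:x0+100],None,fx=6,fy=6,interpolation=cv2.INTER_NEAREST))
```

```text
sleeves [ 0.727 -0.227  0.   ] [ 0.727 -0.072  0.   ] tape [0.756 0.085 0.02 ]
[ 0.32169177  0.35951805 -2.3342144 ] 0.04540589014732655 63.49448204040527
t 3.58 ee [ 0.4636 -0.3781  0.1988] xdir -4.99 tilt [ 0.0037 -0.0028] | shift [  0.65 -23.04   4.83] turn [0. 0. 0.] rows 4.0
[413 123]
```

View pics/sidelift.png

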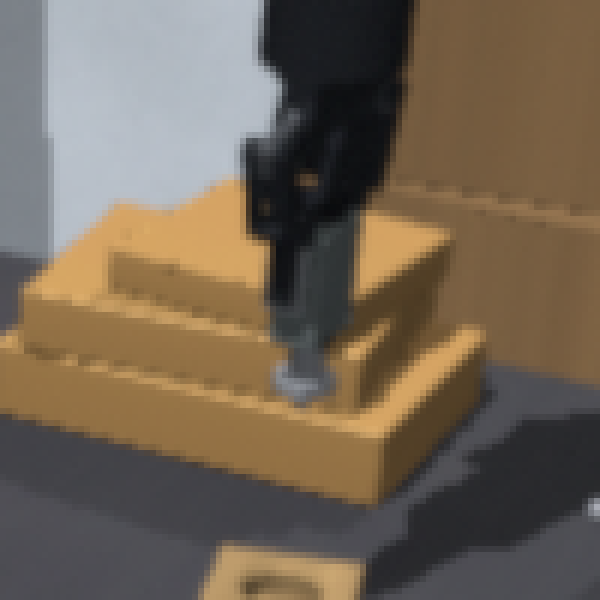

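Emit:
play_rows:
  increments:
    - [1,[0.7,-6,2],[0,0,0]]
    - [1,[0.7,-12,5],[0,0,0]]
    - [1,[0.7,-18,8],[0,0,0]]
    - [1,[0.7,-23,9.9],[0,0,0]]
    - [1,[0.7,-23,9.9],[0,0,0]]
    - [1,[0.7,-23,9.9],[0,0,0]]

```text
time: 4.38
ee_pos: [0.4885, -0.1483, 0.0957]
eef_rot: [-0.0, 0.999, -0.043, -0.002]
ft_force: [0.4, -1.1, -2.3]
opening: 0.0453
grip_force: 63.6
```

Run:
```python
from m import *
s=manip.observe(); print(s["ft_force"],s["opening"],s["grip_force"])
go([.4903,-.1493,.0745],-5)
c=manip.get_calibration("wrist"); im=manip.get_image("wrist"); cv2.imwrite("pics/w2.png",im)
```

```text
[ 0.44489431 -1.05796189 -2.29550481] 0.045263934422663826 63.647804260253906
t 4.38 ee [ 0.4885 -0.1483  0.0957] xdir -4.94 tilt [-0.0033  0.0006] | shift [0.2  0.08 2.12] turn [-0.     0.003  0.001] rows 1.0
```

View pics/w2.png

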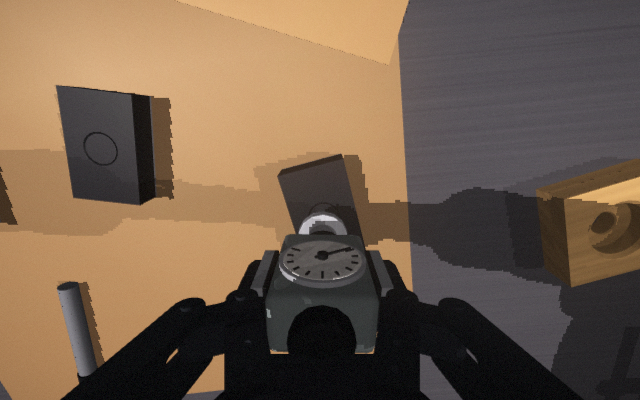

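Wrist view: the dial is readable at (322,258), with the foot at (323,228) directly over the pad and the far arc of its ring just visible near (322,205). The empty stand is at the right.

Run:
```python
from m import *
s=manip.observe(); c=manip.get_calibration("wrist"); e=s["ee_pos"]
print("pin tip proj onto",proj(c,(e[0],e[1],e[2]-.0485)),"foot top far edge",proj(c,(e[0]+.017,e[1],e[2]-.0405)), "case top",proj(c,(e[0],e[1],e[2]+.0475)))
print("ring far", proj(c,(.4903+.011,-.1493,.025)), "x-far pad corners",[ray(c,q,.025).round(4) for q in ((279,173),(342,156),(362,234))], "ring far->world",ray(c,(322,204),.025), "padB ring",ray(c,(101,148),.025))
im=cv2.imread("pics/w2.png")
print([int(v) for v in im[195:240,322].max(1)])
```

```text
pin tip proj onto [321.68478657 229.01325747] foot top far edge [319.45528488 210.10499354] case top [321.49824775 323.21477103]
ring far [320.36145578 202.82594006] x-far pad corners [array([ 0.5272, -0.1207,  0.025 ]), array([ 0.5357, -0.1682,  0.025 ]), array([ 0.4724, -0.1801,  0.025 ])] ring far->world [ 0.50024496 -0.15047421  0.025     ] padB ring [0.55665457 0.00559533 0.025     ]
[56, 59, 63, 62, 61, 57, 55, 52, 51, 61, 55, 57, 60, 62, 54, 58, 68, 75, 81, 120, 217, 217, 218, 217, 217, 203, 108, 89, 87, 77, 68, 64, 65, 70, 68, 50, 28, 30, 26, 38, 51, 51, 50, 47, 52]
```

Emit:
play_rows:
  increments:
    - [1,[0.4,0.1,0.3],[0,0.003,0]]
    - [1,[0.4,0.1,0.8],[0,0.003,0]]
    - [1,[0.4,0.1,1.2],[0,0.003,0]]
    - [1,[0.4,0.1,1.5],[0,0.003,0]]
    - [1,[0.4,0.1,1.7],[0,0.003,0]]
    - [1,[0.4,0.1,1.7],[0,0.003,0]]

```text
time: 5.18
ee_pos: [0.4938, -0.151, 0.0808]
eef_rot: [0.001, 0.999, -0.044, 0.002]
ft_force: [-1.1, -3.4, 2.4]
opening: 0.0456
grip_force: 64.2
```

Emit:
play_rows:
  increments:
    - [1,[-0.1,-0.1,0.15],[0,0,0]]
    - [1,[-0.1,-0.1,0.3],[0,0,0]]
    - [1,[-0.1,-0.1,0.4],[0,0,0]]
    - [1,[-0.1,-0.1,0.4],[0,0,0]]

```text
time: 5.68
ee_pos: [0.4933, -0.149, 0.0765]
eef_rot: [-0.0, 0.999, -0.043, 0.002]
ft_force: [1.3, -3.2, 2.8]
opening: 0.0456
grip_force: 64.3
```

Emit:
play_rows:
  increments:
    - [1,[0,0,0.1],[0,0,0]]
    - [1,[0,0,0.2],[0,0,0]]
    - [1,[0,0,0.3],[0,0,0]]
    - [1,[0,0,0.3],[0,0,0]]

```text
time: 6.18
ee_pos: [0.4934, -0.1491, 0.0748]
eef_rot: [0.0, 0.999, -0.044, 0.003]
ft_force: [-0.1, -2.0, 12.2]
opening: 0.045
grip_force: 65.2
```

Emit:
play_rows:
  increments:
    - [1,[0,0,-0.02],[0,0,0]]
    - [1,[0,0,-0.02],[0,0,0]]
    - [1,[0,0,-0.02],[0,0,0]]
    - [1,[0,0,-0.02],[0,0,0]]
    - [1,[0,0,-0.02],[0,0,0]]
    - [1,[0,0,-0.02],[0,0,0]]
    - [1,[0,0,-0.02],[0,0,0]]
    - [1,[0,0,-0.02],[0,0,0]]
    - [1,[0,0,-0.02],[0,0,0]]
    - [1,[0,0,-0.02],[0,0,0]]

```text
time: 7.42
ee_pos: [0.4934, -0.1491, 0.0749]
eef_rot: [0.0, 0.999, -0.044, 0.003]
ft_force: [-0.9, -2.5, 11.1]
opening: 0.0456
grip_force: 65.3
```

```bash
cat > dial.py <<'E'
from m import *
import sys
im=manip.get_image("wrist"); cv2.imwrite(f"pics/{sys.argv[1]}.png",im)
s=manip.observe(); print(s["ft_force"].round(1)); 
a=cv2.resize(im[225:290,265:380],None,fx=5,fy=5,interpolation=cv2.INTER_CUBIC); cv2.imwrite(f"pics/{sys.argv[1]}c.png",a)
# needle: dark pixel angle about hub in the inner annulus (ellipse)
g=im.min(2).astype(float)
def needle(hub,asp):
    out=[]
    for t in range(0,360,5):
        v=[g[int(round(hub[1]-asp*r*np.sin(np.radians(t)))),int(round(hub[0]+r*np.cos(np.radians(t))))] for r in np.arange(9,22,1)]
        out.append(np.mean(v))
    o=np.argsort(out)[:5]; return [(int(i*5),int(out[i])) for i in o]
print(needle((322,257),.5))
E
python3 dial.py d1
python3 - <<'E'
from h import *
go([.558,.006,.1],-5)
E
```

```text
[-0.1 -2.3 10.1]
[(280, 18), (285, 28), (275, 43), (290, 65), (85, 66)]
t 7.47 ee [ 0.4934 -0.1491  0.0749] xdir -4.99 tilt [ 0.0051 -0.0003] | shift [  5.1  -16.01  -2.48] turn [-0.    -0.005  0.   ] rows 3.0
```

View pics/d1c.png

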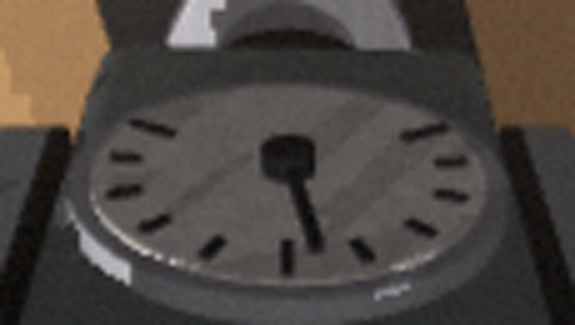

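Dial crop: the needle swung from about 20° above right to pointing down, roughly 110–120° of turn, so about 6 mm of pin travel. With 5 N of crush force this is the middle pad.

Emit:
play_rows:
  increments:
    - [1,[0,0,-0.8],[0,-0.005,0]]
    - [1,[0,0,-2.6],[0,-0.005,0]]
    - [1,[1.8,-5.5,-2.8],[0,-0.005,0]]
    - [1,[3.6,-11,-2.8],[0,-0.005,0]]
    - [1,[5.2,-16,-2.6],[0,-0.005,0]]
    - [1,[5.2,-16,-2.5],[0,-0.005,0]]
    - [1,[5.2,-16,-2.5],[0,-0.005,0]]

```text
time: 8.35
ee_pos: [0.5548, -0.0198, 0.097]
eef_rot: [-0.011, 1.0, -0.023, -0.004]
ft_force: [-0.4, -0.3, -2.6]
opening: 0.0455
grip_force: 63.8
```

```bash
cat > chk.py <<'E'
from m import *
import sys
x,y=float(sys.argv[1]),float(sys.argv[2])
s=manip.observe(); c=manip.get_calibration("wrist"); e=s["ee_pos"]; im=manip.get_image("wrist")
cv2.imwrite("pics/chk%d.png"%(100*s["time"]),im)
u,v=proj(c,(x+.011,y,.025)); print("ring far pred",u,v,"foot far edge",proj(c,(e[0]+.017,e[1],e[2]-.0405)))
print("col",[int(t) for t in im[185:235,322].max(1)])
go([x+.0025,y,.0805],-5); print(s["ft_force"].round(1))
for k in blobs(cv2.inRange(im.max(2),45,110)&cv2.inRange(im.max(2)-im.min(2),0,22),1500,30000,(0,20,250,260)):
    p=np.array([ray(c,q[0],.025) for q in cv2.convexHull(k)])[:,:2]; print("pad",cv2.minAreaRect((p*1000).astype(np.float32)))
E
python3 chk.py .5563 .0063
```

```text
ring far pred 289.17603387119397 202.79699873375483 foot far edge [321.77724406 209.69498815]
col [55, 56, 56, 60, 58, 55, 56, 53, 52, 54, 52, 54, 49, 56, 52, 48, 55, 52, 53, 55, 53, 52, 55, 45, 52, 50, 63, 69, 73, 111, 200, 202, 194, 174, 176, 178, 172, 157, 77, 69, 59, 56, 58, 57, 59, 45, 24, 23, 24, 31]
t 8.4 ee [ 0.555  -0.0203  0.0974] xdir -2.7 tilt [-0.0057  0.0215] | shift [ 0.26 -2.64  1.75] turn [-0.021  0.007  0.04 ] rows 1.0
[-0.4 -0.3 -2.6]
pad ((586.986083984375, 214.15232849121094), (126.07450103759766, 26.393142700195312), 3.6509828567504883)
```

```bash
python3 -c "
from h import *
s=manip.observe();print(s['joint_pos'].round(3),s['qvel'].round(3));go([.5588,.0063,.1],-5)"
```

```text
[-0.048  0.445 -0.064  1.069  0.021  3.141] [-0.013 -0.01   0.008 -0.005 -0.001 -0.   ]
t 8.4 ee [ 0.555  -0.0203  0.0974] xdir -2.7 tilt [-0.0057  0.0215] | shift [ 0.25 -2.68 -0.2 ] turn [-0.021  0.007  0.04 ] rows 1.0
```

Emit:
play_rows:
  increments:
    - [1,[0,0,0],[0,0,-0.18]]
    - [1,[0,0,0],[0,0,-0.36]]
    - [1,[0,0,0],[0,0,-0.54]]
    - [1,[0,0,0],[0,0,-0.6]]
    - [1,[0,0,0],[0,0,-0.6]]
    - [1,[0,0,0],[0,0,-0.6]]

```text
time: 9.15
ee_pos: [0.5565, -0.0206, 0.0986]
eef_rot: [-0.011, 0.962, 0.272, 0.002]
ft_force: [0.0, -0.3, -2.8]
opening: 0.0455
grip_force: 63.9
```

```bash
python3 -c "
from h import *
s=manip.observe();print(s['joint_pos'].round(3));go([.5588,.0063,.1],30)"
```

```text
[-0.049  0.444 -0.062  1.068  0.021  2.541]
t 9.15 ee [ 0.5565 -0.0206  0.0986] xdir 31.6 tilt [-0.0021  0.0212] | shift [ 1.61 -2.18 -0.08] turn [-0.019 -0.009  0.028] rows 1.0
```

Emit:
play_rows:
  increments:
    - [1,[1.65,-2.28,0],[-0.019,-0.009,0.028]]
    - [1,[1.65,-2.28,0],[-0.019,-0.009,0.028]]
    - [1,[1.65,-2.28,0],[-0.019,-0.009,0.028]]

```text
time: 9.52
ee_pos: [0.5589, 0.0078, 0.0992]
eef_rot: [0.0, 0.966, 0.26, 0.0]
ft_force: [0.5, -1.0, -2.8]
opening: 0.0451
grip_force: 63.7
```

```bash
cat > chk.py <<'E'
from m import *
import sys
x,y,a=map(float,sys.argv[1:4]); t=np.radians(a); o=.0025*np.array([np.cos(t),np.sin(t)])
s=manip.observe(); c=manip.get_calibration("wrist"); e=s["ee_pos"]; im=manip.get_image("wrist"); cv2.imwrite("pics/chk%d.png"%(100*s["time"]),im)
w=.011*np.array([np.cos(t),np.sin(t)])
print("ring far pred",proj(c,(x+w[0],y+w[1],.025)),"foot ctr",proj(c,(e[0]-o[0],e[1]-o[1],e[2]-.0485)))
go([x+o[0],y+o[1],.0805],a); print(s["ft_force"].round(1))
E
python3 chk.py .5563 .0063 30; ls pics
```

```text
ring far pred [321.20473475 206.86846355] foot ctr [321.12041321 232.3298813 ]
t 9.57 ee [0.5589 0.0076 0.0992] xdir 30.08 tilt [ 0.0002 -0.0001] | shift [-0.04 -0.02  1.87] turn [ 0.    -0.     0.001] rows 1.0
[ 0.5 -1.  -2.8]
chk835.png
chk952.png
crop1.png
d1.png
d1c.png
scene0.png
side0.png
sidelift.png
w1.png
w2.png
wrist0.png
```

Position good; descend.

Emit:
play_rows:
  increments:
    - [1,[0,0,0.6],[0,0,0]]
    - [1,[0,0,1.2],[0,0,0]]
    - [1,[0,0,1.7],[0,0,0]]
    - [1,[0,0,2.1],[0,0,0]]
    - [1,[0,0,2.1],[0,0,0]]

```text
time: 10.2
ee_pos: [0.559, 0.0077, 0.0781]
eef_rot: [0.0, 0.966, 0.26, 0.0]
ft_force: [1.1, -0.2, 0.5]
opening: 0.0456
grip_force: 63.9
```

Emit:
play_rows:
  increments:
    - [1,[0,0,0.1],[0,0,0]]
    - [1,[0,0,0.2],[0,0,0]]
    - [1,[0,0,0.3],[0,0,0]]
    - [1,[0,0,0.3],[0,0,0]]

```text
time: 10.7
ee_pos: [0.5592, 0.0079, 0.0753]
eef_rot: [0.0, 0.966, 0.26, 0.0]
ft_force: [-1.8, -1.8, 0.2]
opening: 0.0454
grip_force: 63.9
```

Emit:
play_rows:
  increments:
    - [1,[0,0,0.1],[0,0,0]]
    - [1,[0,0,0.2],[0,0,0]]
    - [1,[0,0,0.2],[0,0,0]]

```text
time: 11.08
ee_pos: [0.5592, 0.008, 0.0737]
eef_rot: [0.0, 0.966, 0.26, 0.001]
ft_force: [-3.0, -1.4, 3.8]
opening: 0.0455
grip_force: 64.3
```

Emit:
play_rows:
  increments:
    - [1,[0,0,0.05],[0,0,0]]
    - [1,[0,0,0.07],[0,0,0]]
    - [1,[0,0,0.07],[0,0,0]]
    - [1,[0,0,0.07],[0,0,0]]
    - [1,[0,0,0.07],[0,0,0]]
    - [1,[0,0,0.07],[0,0,0]]
    - [1,[0,0,0.07],[0,0,0]]
    - [1,[0,0,0.07],[0,0,0]]
    - [1,[0,0,0.07],[0,0,0]]
    - [1,[0,0,0.07],[0,0,0]]

```text
time: 12.32
ee_pos: [0.5593, 0.008, 0.0734]
eef_rot: [0.0, 0.966, 0.26, 0.001]
ft_force: [-3.7, -2.2, 6.8]
opening: 0.0457
grip_force: 64.5
```

```bash
python3 dial.py d2
```

```text
[-2.7 -1.6  6.6]
[(345, 24), (340, 35), (350, 43), (335, 53), (355, 59)]
```

Emit:
play_rows:
  increments:
    - [1,[0,0,-1],[0,0,0]]
    - [1,[0,0,-3],[0,0,0]]
    - [1,[0,0,-3],[0,0,0]]

```text
time: 12.75
ee_pos: [0.5606, 0.0085, 0.1038]
eef_rot: [0.0, 0.966, 0.26, 0.002]
ft_force: [-0.6, 0.2, -2.1]
opening: 0.0455
grip_force: 63.8
```

Run:
```python
from m import *
go([.544,.150,.1],30); s=manip.observe(); print(s["ft_force"])
c=manip.get_calibration("wrist"); im=manip.get_image("wrist"); cv2.imwrite("pics/w3.png",im)
print(proj(c,(.542,.149,.025)),proj(c,(.527,.345,.014)))
```

```text
t 12.75 ee [0.5606 0.0085 0.1038] xdir 30.13 tilt [0.0041 0.0011] | shift [  5.67 -13.07   0.39] turn [ 0.001 -0.004  0.002] rows 3.0
[-0.56549755  0.16785245 -2.07783727]
[146.3934891  146.31709744] [-121.94683174   19.75882841]
```

View pics/w3.png

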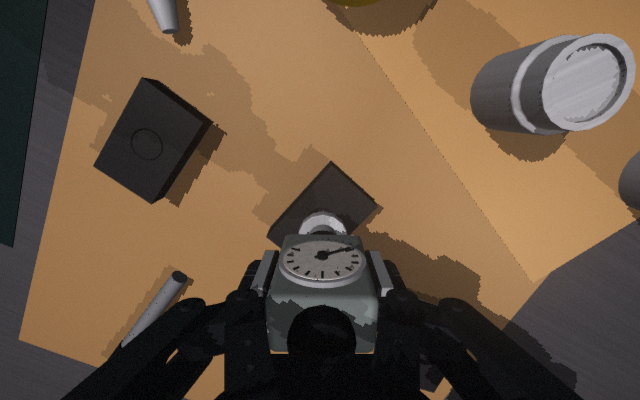

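Wrist view: the third pad's ring is at (147,144), predicted (146,146), so its position is confirmed.

Emit:
play_rows:
  increments:
    - [1,[1.9,-4.4,0.2],[0,-0.004,0]]
    - [1,[3.8,-8.8,0.2],[0,-0.004,0]]
    - [1,[5.8,-13.1,0.4],[0,-0.004,0]]
    - [1,[5.8,-13.1,0.4],[0,-0.004,0]]
    - [1,[5.8,-13.1,0.4],[0,-0.004,0]]

```text
time: 13.42
ee_pos: [0.5428, 0.1503, 0.0975]
eef_rot: [0.001, 0.966, 0.26, -0.003]
ft_force: [0.3, 0.2, -1.9]
opening: 0.0452
grip_force: 63.8
```

```bash
python3 chk.py .5428 .1493 30; ls -t pics|head -1
```

```text
ring far pred [322.27292334 204.0679092 ] foot ctr [321.12410337 231.9654431 ]
t 13.47 ee [0.5431 0.1497 0.0978] xdir 30.08 tilt [-0.0043 -0.0026] | shift [0.21 0.02 1.72] turn [0.    0.005 0.001] rows 1.0
[ 0.3  0.2 -1.9]
chk1342.png
```

Emit:
play_rows:
  increments:
    - [1,[0.2,0,0.5],[0,0.005,0]]
    - [1,[0.2,0,1.1],[0,0.005,0]]
    - [1,[0.2,0,1.6],[0,0.005,0]]
    - [1,[0.2,0,1.9],[0,0.005,0]]
    - [1,[0.2,0,1.9],[0,0.005,0]]

```text
time: 14.1
ee_pos: [0.5453, 0.1508, 0.0798]
eef_rot: [0.0, 0.966, 0.26, 0.001]
ft_force: [-1.6, -2.4, 2.4]
opening: 0.0456
grip_force: 64.1
```

Emit:
play_rows:
  increments:
    - [1,[0,0,0.1],[0,0,0]]
    - [1,[0,0,0.2],[0,0,0]]
    - [1,[0,0,0.3],[0,0,0]]
    - [1,[0,0,0.3],[0,0,0]]

```text
time: 14.6
ee_pos: [0.5454, 0.151, 0.0768]
eef_rot: [0.0, 0.966, 0.26, 0.001]
ft_force: [-1.5, -4.2, 3.9]
opening: 0.0455
grip_force: 64.3
```

Emit:
play_rows:
  increments:
    - [1,[0,0,0.1],[0,0,0]]
    - [1,[0,0,0.2],[0,0,0]]
    - [1,[0,0,0.2],[0,0,0]]

```text
time: 14.98
ee_pos: [0.5455, 0.1512, 0.0748]
eef_rot: [0.0, 0.966, 0.26, 0.001]
ft_force: [-0.8, -4.0, 4.6]
opening: 0.0458
grip_force: 64.4
```

Emit:
play_rows:
  increments:
    - [1,[0,-0.05,0.1],[0,0,0]]
    - [1,[0,-0.05,0.15],[0,0,0]]
    - [1,[0,-0.05,0.15],[0,0,0]]

```text
time: 15.35
ee_pos: [0.5455, 0.1513, 0.0735]
eef_rot: [0.001, 0.966, 0.26, 0.001]
ft_force: [-1.3, -6.5, 6.6]
opening: 0.0455
grip_force: 64.4
```

```bash
python3 dial.py d3
```

```text
[-1.1 -5.2  5.6]
[(200, 31), (205, 34), (195, 44), (210, 64), (65, 75)]
```

Emit:
play_rows:
  increments:
    - [1,[0,0.1,0.05],[0,0,0]]
    - [1,[0,0.1,0.1],[0,0,0]]
    - [1,[0,0.1,0.1],[0,0,0]]

```text
time: 15.78
ee_pos: [0.5455, 0.1511, 0.0724]
eef_rot: [-0.0, 0.966, 0.26, 0.001]
ft_force: [-2.2, -3.9, 6.8]
opening: 0.0454
grip_force: 64.6
```

Emit:
play_rows:
  increments:
    - [1,[0,0.05,0.05],[0,0,0]]
    - [1,[0,0.05,0.1],[0,0,0]]
    - [1,[0,0.05,0.1],[0,0,0]]

```text
time: 16.15
ee_pos: [0.5455, 0.151, 0.0715]
eef_rot: [-0.001, 0.966, 0.26, 0.001]
ft_force: [-2.0, -3.4, 7.0]
opening: 0.0455
grip_force: 64.6
```

```bash
python3 dial.py d4
```

```text
[-2.5 -2.   6.2]
[(200, 31), (205, 41), (195, 43), (210, 73), (190, 79)]
```

Emit:
play_rows:
  increments:
    - [1,[0,0,0.05],[0,0,0]]
    - [1,[0,0,0.1],[0,0,0]]
    - [1,[0,0,0.1],[0,0,0]]

```text
time: 16.58
ee_pos: [0.5456, 0.151, 0.071]
eef_rot: [-0.001, 0.966, 0.26, 0.001]
ft_force: [-3.3, -2.6, 9.8]
opening: 0.0455
grip_force: 65.0
```

Emit:
play_rows:
  increments:
    - [1,[0,0,0.03],[0,0,0]]
    - [1,[0,0,0.03],[0,0,0]]
    - [1,[0,0,0.03],[0,0,0]]
    - [1,[0,0,0.03],[0,0,0]]
    - [1,[0,0,0.03],[0,0,0]]
    - [1,[0,0,0.03],[0,0,0]]
    - [1,[0,0,0.03],[0,0,0]]
    - [1,[0,0,0.03],[0,0,0]]
    - [1,[0,0,0.03],[0,0,0]]
    - [1,[0,0,0.03],[0,0,0]]

```text
time: 17.82
ee_pos: [0.5457, 0.151, 0.0709]
eef_rot: [-0.001, 0.966, 0.26, 0.001]
ft_force: [-3.7, -3.2, 11.1]
opening: 0.0456
grip_force: 65.0
```

```bash
python3 dial.py d5
python3 - <<'E'
from h import *
s=manip.observe(); M=rot(s["eef_rot"])
go([s["ee_pos"][0],s["ee_pos"][1],.2]); go([.4639,-.3785,.2],-5.0)
im=cv2.imread("pics/d5.png"); cv2.imwrite("pics/d5v.png",np.hstack([cv2.resize(im[195:290,265:380],None,fx=3,fy=3),cv2.resize(cv2.imread("pics/d2.png")[195:290,265:380],None,fx=3,fy=3)]))
E
```

```text
[-3.2 -2.8 10.1]
[(205, 30), (200, 33), (210, 52), (195, 64), (215, 91)]
t 17.88 ee [0.5456 0.151  0.0709] xdir 30.13 tilt [0.0018 0.0019] | shift [ 3.000e-02 -1.000e-02 -1.291e+01] turn [0. 0. 0.] rows 3.0
t 17.88 ee [0.5456 0.151  0.0709] xdir 30.13 tilt [0.0018 0.0019] | shift [-33.62  41.69 -13.02] turn [-0.002 -0.002  0.613] rows 9.0
```

View pics/d5v.png

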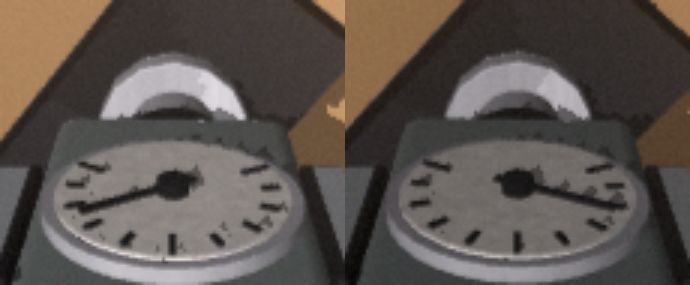

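The left crop (third pad) reads near 9 mm and the right crop (second pad) near 3 mm. The middle pad of the row, at (0.556, 0.006), is the softest. Next the gauge goes back to its stand.

Emit:
play_rows:
  increments:
    - [1,[0,0,-1.5],[0,0,0]]
    - [1,[0,0,-7],[0,0,0]]
    - [1,[-4,5,-11],[0,0,0.1]]
    - [1,[-8,10,-13],[0,0,0.25]]
    - [1,[-12,15,-13],[0,0,0.4]]
    - [1,[-16,20,-13],[0,0,0.55]]
    - [1,[-20,25,-13],[0,0,0.613]]
    - [1,[-24,30,-13],[0,0,0.613]]
    - [1,[-28,35,-13],[0,0,0.613]]
    - [1,[-33.6,41.7,-13],[0,0,0.613]]

```text
time: 19.12
ee_pos: [0.4726, -0.3316, 0.1989]
eef_rot: [-0.002, 0.999, -0.043, 0.002]
ft_force: [1.5, 0.5, -2.2]
opening: 0.0452
grip_force: 63.5
```

Emit:
play_rows:
  increments:
    - [1,[0,0,0],[0,0,0]]
    - [1,[0,0,0],[0,0,0]]

```text
time: 19.38
ee_pos: [0.4723, -0.33, 0.1986]
eef_rot: [-0.002, 0.999, -0.044, 0.001]
ft_force: [-0.1, -0.2, -1.8]
opening: 0.045
grip_force: 63.6
```

Run:
```python
from h import *
go([.4639,-.3785,.075],-5.0); print(manip.observe()["ft_force"])
```

```text
t 19.38 ee [ 0.4723 -0.33    0.1986] xdir -5.04 tilt [0.0014 0.0032] | shift [-0.42  4.95 12.34] turn [-0.003 -0.001 -0.001] rows 3.0
[-0.12327635 -0.21183686 -1.77767527]
```

Emit:
play_rows:
  increments:
    - [1,[-0.4,4.9,1],[-0.003,-0.001,0]]
    - [1,[-0.4,4.9,4],[-0.003,-0.001,0]]
    - [1,[-0.4,4.9,7],[-0.003,-0.001,0]]
    - [1,[-0.4,4.9,9],[-0.003,-0.001,0]]
    - [1,[-0.4,4.9,9],[-0.003,-0.001,0]]

```text
time: 20.0
ee_pos: [0.4637, -0.376, 0.1073]
eef_rot: [-0.001, 0.999, -0.042, -0.002]
ft_force: [-0.4, -0.2, -1.1]
opening: 0.0452
grip_force: 63.8
```

Run:
```python
from m import *
go([.4639,-.3785,.065],-5.0); print(manip.observe()["ft_force"])
c=manip.get_calibration("wrist"); im=manip.get_image("wrist"); cv2.imwrite("pics/w5.png",im)
print(c["eye"],proj(c,(.4614,-.378,.03)))
```

```text
t 20.0 ee [ 0.4637 -0.376   0.1073] xdir -4.84 tilt [-0.0031  0.0018] | shift [0.05 0.26 4.23] turn [-0.002  0.003  0.003] rows 1.0
[-0.40639743 -0.18005824 -1.05132609]
[ 0.54427883 -0.38310812  0.25039127] [324.62038352 217.39205856]
```

View pics/w5.png

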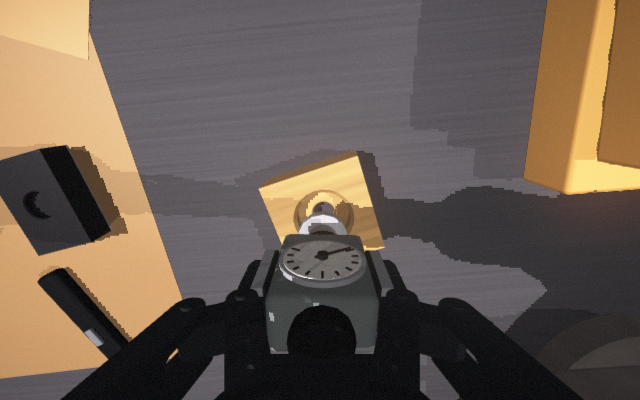

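The stand's recess is centred at about (323,215), within 2 px of prediction, and the gauge is aligned above it.

Emit:
play_rows:
  increments:
    - [1,[0,0.25,0.5],[-0.002,0.003,0.003]]
    - [1,[0,0.25,1.5],[-0.002,0.003,0.003]]
    - [1,[0,0.25,2.7],[-0.002,0.003,0.003]]
    - [1,[0,0.25,3.7],[-0.002,0.003,0.003]]
    - [1,[0,0.25,4.0],[-0.002,0.003,0.003]]
    - [1,[0,0.25,4.0],[-0.002,0.003,0.003]]

```text
time: 20.8
ee_pos: [0.4635, -0.3814, 0.0688]
eef_rot: [0.002, 0.999, -0.045, 0.001]
ft_force: [-0.5, 0.4, -3.1]
opening: 0.0457
grip_force: 63.9
```

Emit:
play_rows:
  increments:
    - [1,[0,-0.2,0],[0,0,0]]
    - [1,[0,-0.2,0.2],[0,0,0]]
    - [1,[0,-0.2,0.35],[0,0,0]]
    - [1,[0,-0.2,0.45],[0,0,0]]
    - [1,[0,-0.2,0.45],[0,0,0]]

```text
time: 21.42
ee_pos: [0.4639, -0.3797, 0.0647]
eef_rot: [0.002, 0.999, -0.045, 0.002]
ft_force: [-0.0, -1.0, -0.9]
opening: 0.0454
grip_force: 64.0
```

Emit:
play_rows:
  increments:
    - [1,[0,0,0.1],[0,0,0]]
    - [1,[0,0,0.15],[0,0,0]]
    - [1,[0,0,0.15],[0,0,0]]

```text
time: 21.8
ee_pos: [0.4642, -0.3798, 0.064]
eef_rot: [0.002, 0.999, -0.045, 0.002]
ft_force: [-0.8, 1.2, 3.1]
opening: 0.0454
grip_force: 64.4
```

Emit:
play_rows:
  increments:
    - [0.1,[0,0,0],[0,0,0]]
    - [-0.3,[0,0,0],[0,0,0]]
    - [-1,[0,0,0],[0,0,0]]
    - [-1,[0,0,0],[0,0,0]]
    - [-1,[0,0,-1],[0,0,0]]
    - [-1,[0,0,-6],[0,0,0]]
    - [-1,[0,0,-12],[0,0,0]]
    - [-1,[0,0,-17],[0,0,0]]

```text
time: 22.8
ee_pos: [0.4638, -0.3792, 0.2366]
eef_rot: [0.003, 0.999, -0.045, 0.003]
ft_force: [0.5, -1.2, -0.4]
opening: 0.0856
grip_force: 0.0
```

Run:
```python
from m import *
s=manip.observe(); print(s["ft_force"],s["opening"],s["grip_force"])
# side camera: cap & case upright check against start picture
im=manip.get_image("side"); a=cv2.imread("pics/side0.png"); cv2.imwrite("pics/side1.png",im)
d=cv2.absdiff(im,a).max(2); print("diff px gauge",(d[135:190,393:430]>40).sum(), "pads",(d[190:262,275:395]>40).sum())
ys,xs=np.where(d[135:190,393:430]>40); print(list(zip(xs+393,ys+135))[:60])
go([.45,-.1,.3],20)
```

```text
[ 0.50674153 -1.20607584 -0.3731012 ] 0.08559493580921694 0.0
diff px gauge 0 pads 0
[]
t 22.85 ee [ 0.466  -0.381   0.2445] xdir -5.18 tilt [ 0.0144 -0.0138] | shift [ -4.05 -27.77  -5.96] turn [ 0.016 -0.013 -0.44 ] rows 5.0
```

Run:
```python
from m import *
go([.45,.12,.33],20)
```

```text
t 22.85 ee [ 0.466  -0.381   0.2445] xdir -5.18 tilt [ 0.0144 -0.0138] | shift [ -5.99 -49.64  -9.27] turn [ 0.016 -0.013 -0.44 ] rows 9.0
```

Emit:
play_rows:
  increments:
    - [-1,[-0.6,-5,-2],[0,0,-0.05]]
    - [-1,[-1.2,-10,-4],[0,0,-0.1]]
    - [-1,[-1.8,-15,-6],[0,0,-0.15]]
    - [-1,[-2.4,-20,-8],[0,0,-0.2]]
    - [-1,[-3,-25,-9],[0,0,-0.25]]
    - [-1,[-3.6,-30,-9.5],[0,0,-0.3]]
    - [-1,[-4.2,-35,-9.5],[0,0,-0.35]]
    - [-1,[-4.8,-40,-9.5],[0,0,-0.4]]
    - [-1,[-5.4,-45,-9.5],[0,0,-0.44]]
    - [-1,[-6,-50,-9.5],[0,0,-0.44]]

```text
time: 24.1
ee_pos: [0.4484, 0.1264, 0.3267]
eef_rot: [0.002, 0.985, 0.174, 0.002]
ft_force: [0.1, 0.2, -0.2]
opening: 0.0852
grip_force: 0.0
```

Emit:
play_rows:
  increments:
    - [-1,[0,0,0],[0,0,0]]
    - [-1,[0,0,0],[0,0,0]]
    - [-1,[0,0,0],[0,0,0]]

```text
time: 24.48
ee_pos: [0.4488, 0.1237, 0.3263]
eef_rot: [0.003, 0.985, 0.173, 0.001]
ft_force: [0.3, -0.3, 0.5]
opening: 0.0854
grip_force: 0.0
```

```bash
cat > m6.py <<'E'
from m import *
import json
s=manip.observe(); print(s["ee_pos"],s["joint_pos"].round(2),s["qvel"].round(2))
c=manip.get_calibration("wrist"); im=manip.get_image("wrist"); cv2.imwrite("pics/w6.png",im)
json.dump({k:np.array(v).tolist() for k,v in c.items()},open("w6.json","w"))
def rect(roi,mask,z,tag,amin=800):
    for k in blobs(mask,amin,40000,roi):
        p=np.array([ray(c,q[0],z) for q in cv2.convexHull(k)])[:,:2]; r=cv2.minAreaRect((p*1000).astype(np.float32)); print(tag,cv2.boundingRect(k),np.round(r[0],1),np.round(r[1],1),round(r[2],2))
for n,p,z in (("A",(.4903,-.1493,.025),.025),("B",(.5563,.0063,.025),.025),("C",(.5428,.1493,.025),.025)):
    u,v=proj(c,p).astype(int); print(n,u,v,im[max(0,v-12),u])
    roi=(max(0,u-50),max(0,v-50),u+50,v+50); g=im.max(2); 
    rect(roi,cv2.inRange(g,50,110)&cv2.inRange(g-im.min(2),0,22),z,n)
u,v=proj(c,(.527,.345,.012)).astype(int); print("br",u,v)
roi=(max(0,u-130),max(0,v-100),u+110,min(400,v+100))
rect(roi,cv2.inRange(im.min(2),110,255),.014,"br",300)
E
python3 m6.py
```

```text
[0.44876061 0.12371211 0.3262716 ] [ 0.27  0.15  0.14  1.56 -0.01  3.07] [-0.01  0.    0.   -0.    0.    0.  ]
A 490 198 [61 65 77]
A (500, 174, 40, 74) [ 480.2 -207. ] [128.   64.1] 32.91
A (463, 170, 53, 55) [ 490.6 -143.7] [80.7 63.7] 10.05
B 420 123 [57 62 72]
B (389, 91, 62, 65) [555.9   8.6] [53.7 79.3] 78.15
C 326 97 [64 68 74]
C (299, 63, 55, 68) [543.1 150.4] [48.6 78. ] 82.05
br 191 58
br (271, 0, 30, 122) [567.4 208.1] [158.9  28.7] 3.11
br (161, 0, 61, 117) [526.  343.4] [149.   76.3] 16.38
```

Run:
```python
from m import *
go([.556,.007,.14],168.1)
```

```text
t 24.52 ee [0.4488 0.1237 0.3262] xdir 19.9 tilt [ 0.0034 -0.0046] | shift [ 6.08 14.52 18.71] turn [ 0.004  0.007 -2.587] rows 14.0
```

Emit:
play_rows:
  increments:
    - [-1,[0.6,1.4,1.9],[0,0,-0.18]]
    - [-1,[1.2,2.9,3.8],[0,0,-0.36]]
    - [-1,[1.8,4.4,5.7],[0,0,-0.54]]
    - [-1,[2.4,5.8,7.6],[0,0,-0.72]]
    - [-1,[3,7.3,9.5],[0,0,-0.9]]
    - [-1,[3.6,8.7,11.4],[0,0,-1.08]]
    - [-1,[4.2,10.2,13.3],[0,0,-1.26]]
    - [-1,[4.8,11.6,15.2],[0,0,-1.44]]
    - [-1,[5.4,13,17],[0,0,-1.62]]
    - [-1,[6.1,14.5,18.7],[0,0,-1.8]]

```text
time: 25.78
ee_pos: [0.5564, 0.0068, 0.1393]
eef_rot: [0.002, 0.474, 0.88, -0.001]
ft_force: [-0.3, 0.0, 0.0]
opening: 0.0855
grip_force: 0.0
```

Emit:
play_rows:
  increments:
    - [-1,[0,0,0],[0,0,-0.18]]
    - [-1,[0,0,0],[0,0,-0.36]]
    - [-1,[0,0,0],[0,0,-0.54]]
    - [-1,[0,0,0],[0,0,-0.72]]
    - [-1,[0,0,0],[0,0,-0.787]]
    - [-1,[0,0,0],[0,0,-0.787]]

```text
time: 26.52
ee_pos: [0.5561, 0.0074, 0.1399]
eef_rot: [0.002, 0.104, 0.995, -0.002]
ft_force: [-0.4, -0.7, -0.6]
opening: 0.0851
grip_force: 0.0
```

```bash
cat > m7.py <<'E'
from m import *
s=manip.observe(); c=manip.get_calibration("wrist"); im=manip.get_image("wrist"); cv2.imwrite("pics/w7.png",im)
u,v=proj(c,(.556,.007,.025)).astype(int); print(u,v,s["joint_pos"].round(2))
g=im.max(2)
for k in blobs(cv2.inRange(g,45,110)&cv2.inRange(g-im.min(2),0,22),1500,60000,(max(0,u-130),max(0,v-110),u+130,min(400,v+110))):
    p=np.array([ray(c,q[0],.025) for q in cv2.convexHull(k)])[:,:2]; r=cv2.minAreaRect((p*1000).astype(np.float32)); print("pad",cv2.boundingRect(k),np.round(r[0],1),np.round(r[1],1),round(r[2],2))
# dent (very dark) near the ring
for k in blobs((g<40).astype(np.uint8)*255,40,5000,(u-30,v-30,u+30,v+30)):
    print("dark",cv2.boundingRect(k),ray(c,cv2.minEnclosingCircle(k)[0],.02).round(4))
go([.556,.007,.009],168.1)
E
python3 m7.py
```

```text
321 199 [ 0.02  0.4  -0.01  1.15 -0.    0.22]
pad (292, 154, 57, 85) [554.7   6.3] [49.9 80.7] 78.22
dark (309, 188, 25, 23) [0.5575 0.0063 0.02  ]
t 26.57 ee [0.5562 0.0076 0.1399] xdir 168.08 tilt [ 0.003  -0.0046] | shift [ 6.000e-02 -1.000e-02  1.309e+01] turn [-0.004  0.004 -0.   ] rows 3.0
```

Emit:
play_rows:
  increments:
    - [-1,[0.1,-0.1,5],[-0.004,0.004,0]]
    - [-1,[0.1,-0.1,9],[-0.004,0.004,0]]
    - [-1,[0.1,-0.1,11.5],[-0.004,0.004,0]]
    - [-1,[0.1,-0.1,12.7],[-0.004,0.004,0]]
    - [-1,[0.1,-0.1,13.0],[-0.004,0.004,0]]
    - [-1,[0.1,-0.1,13.0],[-0.004,0.004,0]]

```text
time: 27.32
ee_pos: [0.5563, 0.0072, 0.0107]
eef_rot: [0.001, 0.103, 0.995, 0.0]
ft_force: [-0.2, 0.1, -0.1]
opening: 0.0855
grip_force: 0.0
```

Emit:
play_rows:
  increments:
    - [0,[0,0,0.1],[0,0,0]]
    - [0.1,[0,0,0.1],[0,0,0]]
    - [1,[0,0,0.1],[0,0,0]]
    - [1,[0,0,0.1],[0,0,0]]
    - [1,[0,0,0.1],[0,0,0]]
    - [1,[0,0,0.1],[0,0,0]]
  squeeze: 35

```text
time: 28.08
ee_pos: [0.5561, 0.0073, 0.0098]
eef_rot: [0.001, 0.102, 0.995, 0.0]
ft_force: [-0.8, -0.2, 6.4]
opening: 0.0489
grip_force: 37.6
```

Emit:
play_rows:
  increments:
    - [1,[0,0,-1],[0,0,0]]
    - [1,[0,0,-5],[0,0,0]]
    - [1,[1,1,-11],[0,0,0]]
    - [1,[3,4,-16],[0,0,-0.1]]
    - [1,[6,7,-21],[0,0,-0.21]]
    - [1,[7.8,9.9,-24],[0,0,-0.21]]
    - [1,[7.8,9.9,-24],[0,0,-0.21]]
    - [1,[7.8,9.9,-24],[0,0,-0.21]]

```text
time: 29.08
ee_pos: [0.4988, 0.1197, 0.2482]
eef_rot: [-0.001, -0.003, 1.0, -0.0]
ft_force: [0.0, -0.2, -0.2]
opening: 0.0489
grip_force: 37.0
```

```bash
cat > m8.py <<'E'
from m import *
s=manip.observe(); print(s["ee_pos"].round(4),s["opening"],s["grip_force"],s["ft_force"].round(1))
c=manip.get_calibration("wrist"); im=manip.get_image("wrist"); cv2.imwrite("pics/w8.png",im)
u,v=proj(c,(.527,.345,.012)).astype(int); print("br",u,v)
m=cv2.inRange(im.min(2),100,255)
for k in blobs(m,800,40000,(max(0,u-120),max(0,v-100),min(640,u+120),min(400,v+100))):
    for z in (.014,.008):
        p=np.array([ray(c,q[0],z) for q in cv2.convexHull(k)])[:,:2]; r=cv2.minAreaRect((p*1000).astype(np.float32)); print("br",cv2.boundingRect(k),np.round(r[0],1),np.round(r[1],1),round(r[2],2))
g=im.max(2); e=s["ee_pos"]
# held pad top edge in hand
print("tcp px",proj(c,e),"pad top corners pred",[proj(c,e+rot(s["eef_rot"])@np.array([a*.04,b*.025,-.015])).round(0).tolist() for a,b in ((1,1),(1,-1),(-1,-1),(-1,1))])
d=(g<70).astype(np.uint8)*255
print([''.join('#' if d[r,q] else '.' for q in range(200,440,4)) for r in range(130,290,8)].__str__().replace(",","\n"))
E
python3 m8.py
```

```text
[0.4988 0.1197 0.2482] 0.04888961600200756 37.003150563687086 [ 0.  -0.2 -0.2]
br 488 194
br (452, 131, 69, 125) [530.2 343.9] [162.3  78.7] 16.14
br (452, 131, 69, 125) [532.  347.4] [164.9  80. ] 16.14
br (368, 94, 31, 166) [512.8 200.5] [225.   38.1] 3.16
br (368, 94, 31, 166) [514.3 201.8] [228.5  38.7] 3.16
tcp px [321.54936238 261.21579676] pad top corners pred [[376.0, 200.0], [267.0, 200.0], [276.0, 340.0], [367.0, 340.0]]
['............................................................'
 '............................................................'
 '............................................................'
 '............................................................'
 '............................................................'
 '............................................................'
 '.....................................#####..................'
 '............................................................'
 '..................##########################................'
 '..................#####################.####................'
 '..................##########################............#...'
 '..................##########################..........#.#...'
 '..................##########################..........###...'
 '..................##########################..........######'
 '..................##########################..........######'
 '..................##########################..........######'
 '...............################################.......######'
 '............######################################....######'
 '...........########################################...######'
 '..........##########################################..######']
```

Run:
```python
from h import *
go([.5294,.3456,.07],-163.8)
```

```text
t 29.12 ee [0.4986 0.1193 0.2475] xdir -179.75 tilt [-0.0026 -0.0008] | shift [-3.22 22.63 17.73] turn [-0.    -0.003 -0.278] rows 5.0
```

Emit:
play_rows:
  increments:
    - [1,[-0.8,5.6,1],[0,-0.003,-0.1]]
    - [1,[-1.6,11.2,4],[0,-0.003,-0.2]]
    - [1,[-2.4,16.8,9],[0,-0.003,-0.278]]
    - [1,[-3.2,22.6,14],[0,-0.003,-0.278]]
    - [1,[-3.2,22.6,17.7],[0,-0.003,-0.278]]
    - [1,[-3.2,22.6,17.7],[0,-0.003,-0.278]]
    - [1,[-3.2,22.6,17.7],[0,-0.003,-0.278]]

```text
time: 30.0
ee_pos: [0.5304, 0.3448, 0.0716]
eef_rot: [0.001, -0.14, 0.99, -0.0]
ft_force: [1.1, 0.0, 0.7]
opening: 0.0487
grip_force: 37.0
```

```bash
cat > m9.py <<'E'
from m import *
s=manip.observe(); c=manip.get_calibration("wrist"); im=manip.get_image("wrist"); cv2.imwrite("pics/w9.png",im); e=s["ee_pos"]
go([.5294,.3456,.0178],-163.8); print(s["joint_pos"].round(2),s["ft_force"].round(1))
t=np.radians(16.2); X=np.array([np.cos(t),np.sin(t),0]); Y=np.array([-np.sin(t),np.cos(t),0]); C=np.array([.5294,.3456,0])
# near end (towards robot, -X) of bracket: pocket rim outer corners & block edges
for a,b,z in ((-.082,.037,.008),(-.082,-.037,.008),(-.052,.037,.014),(-.052,-.037,.014),(.052,.037,.014),(.052,-.037,.014)): print((a,b),proj(c,C+a*X+b*Y+[0,0,z]).round(1))
m=cv2.inRange(im.min(2),100,255)
for r in range(90,300,10):
    x=np.where(m[r,200:450])[0]; 
    if len(x): print(r,x.min()+200,x.max()+200,len(x))
print("pad cols",[ (r,(np.where(im.max(2)[r,230:410]<70)[0]+230)[[0,-1]].tolist()) for r in (205,215,225)])
E
python3 m9.py
```

```text
t 30.05 ee [0.5314 0.3453 0.0734] xdir -163.9 tilt [0.0046 0.0013] | shift [0.22 0.08 5.56] turn [-0.     0.005 -0.002] rows 1.0
[ 0.58  0.6   0.13  1.1  -0.    0.3 ] [1.1 0.  0.7]
(-0.082, 0.037) [378.8 103.7]
(-0.082, -0.037) [267.9 103.7]
(-0.052, 0.037) [377.7 150.2]
(-0.052, -0.037) [268.9 150.3]
(0.052, 0.037) [369.9 282.8]
(0.052, -0.037) [276.4 282.8]
90 200 403 127
100 272 423 142
110 264 432 161
120 264 442 175
130 269 439 171
140 270 435 166
150 270 432 163
160 269 428 160
170 270 424 155
180 270 420 151
190 271 415 102
200 303 411 108
210 309 406 70
220 339 403 21
230 391 391 1
260 257 385 19
270 254 390 21
280 249 394 22
290 249 395 19
pad cols [(205, [233, 283]), (215, [234, 409]), (225, [235, 409])]
```

Run:
```python
from m import *
im=cv2.imread("pics/w9.png"); g=im.min(2)
for r in (100,110,125,140,150,160,170): print(r,[int(t) for t in g[r,255:445:4]])
for r in (205,215,225,235): print(r,[int(t) for t in im.max(2)[r,230:410:4]])
```

```text
100 [85, 89, 95, 97, 99, 101, 103, 109, 108, 113, 112, 115, 121, 120, 124, 128, 129, 135, 130, 130, 136, 136, 137, 133, 133, 132, 131, 132, 128, 129, 125, 123, 119, 119, 118, 114, 110, 107, 106, 99, 97, 99, 100, 97, 93, 91, 91, 86]
110 [91, 93, 95, 81, 253, 253, 254, 253, 253, 253, 254, 253, 254, 254, 254, 253, 254, 254, 254, 254, 254, 254, 254, 254, 254, 254, 254, 254, 254, 254, 253, 132, 132, 125, 123, 118, 117, 116, 114, 112, 106, 103, 105, 97, 100, 96, 97, 95]
125 [94, 99, 100, 87, 255, 255, 255, 255, 255, 255, 255, 255, 255, 230, 218, 245, 254, 254, 254, 244, 254, 255, 255, 255, 255, 255, 255, 255, 255, 255, 255, 140, 138, 136, 132, 131, 124, 124, 121, 114, 114, 107, 108, 102, 105, 104, 105, 58]
140 [76, 78, 86, 87, 225, 226, 230, 227, 228, 230, 230, 230, 233, 232, 254, 246, 254, 254, 254, 246, 253, 255, 255, 255, 255, 255, 255, 255, 255, 255, 255, 139, 145, 145, 136, 134, 131, 124, 123, 116, 115, 113, 111, 107, 109, 106, 54, 45]
150 [75, 79, 85, 85, 215, 223, 227, 226, 227, 227, 228, 229, 232, 234, 233, 231, 255, 255, 255, 255, 255, 255, 255, 255, 255, 255, 255, 255, 255, 255, 
[... 649 characters left out ...]
127, 126, 130, 131, 134, 136, 136, 142, 141, 144, 101, 103, 103, 102, 99, 100, 135, 124, 123, 121, 118, 119, 120, 120, 119]
215 [87, 57, 50, 49, 52, 53, 50, 57, 52, 52, 53, 57, 62, 65, 67, 67, 68, 68, 76, 76, 77, 83, 83, 83, 116, 124, 126, 127, 90, 93, 94, 90, 90, 91, 91, 88, 86, 119, 120, 119, 117, 118, 120, 114, 67]
225 [83, 83, 49, 48, 48, 51, 51, 51, 50, 52, 52, 56, 55, 59, 58, 60, 58, 61, 66, 68, 68, 66, 72, 77, 76, 75, 81, 80, 78, 81, 75, 77, 78, 79, 78, 75, 72, 113, 111, 112, 113, 111, 115, 63, 54]
235 [84, 85, 82, 49, 49, 47, 49, 49, 49, 53, 54, 51, 53, 50, 52, 56, 55, 54, 58, 62, 58, 64, 63, 60, 64, 64, 63, 67, 62, 67, 67, 67, 64, 65, 67, 65, 73, 106, 109, 109, 107, 109, 63, 47, 46]
```

Emit:
play_rows:
  increments:
    - [1,[0.2,0.05,1.5],[0,0.005,0]]
    - [1,[0.2,0.05,3],[0,0.005,0]]
    - [1,[0.2,0.05,4],[0,0.005,0]]
    - [1,[0.2,0.05,4.4],[0,0.005,0]]
    - [1,[0.2,0.05,4.4],[0,0.005,0]]
    - [1,[0.2,0.05,4.4],[0,0.005,0]]

```text
time: 30.8
ee_pos: [0.5285, 0.3465, 0.0283]
eef_rot: [-0.001, -0.141, 0.99, -0.0]
ft_force: [-0.9, -0.5, -1.2]
opening: 0.0491
grip_force: 37.0
```

Run:
```python
from m import *
s=manip.observe(); c=manip.get_calibration("wrist"); im=manip.get_image("wrist"); cv2.imwrite("pics/w10.png",im); e=s["ee_pos"]
go([.5294,.3456,.0178],-163.8); print(s["ft_force"].round(1))
t=np.radians(16.2); X=np.array([np.cos(t),np.sin(t),0]); Y=np.array([-np.sin(t),np.cos(t),0]); C=np.array([.5294,.3456,0])
for a,b,z in ((-.082,0,.008),(-.052,.037,.014),(-.052,-.037,.014),(-.044,0,.014)): print((a,b),proj(c,C+a*X+b*Y+[0,0,z]).round(1))
M=rot(s["eef_rot"])
for a,b,z in ((.04,.025,.0098),(.04,-.025,.0098),(.04,.025,-.015),(.04,-.025,-.015)): print("pad",proj(c,e+M@np.array([a,b,z])).round(1))
g=im.min(2)
print("col 290",[(r,int(g[r,290])) for r in range(40,240,4)])
print("col 350",[(r,int(g[r,350])) for r in range(120,240,4)])
for r in (120,140,205,215): print(r,[int(t) for t in g[r,240:410:3]])
```

```text
t 30.85 ee [0.5285 0.3466 0.0284] xdir -163.78 tilt [-0.0011 -0.0002] | shift [-0.06 -0.12  1.06] turn [ 0.    -0.001  0.   ] rows 1.0
[-0.9 -0.5 -1.2]
(-0.082, 0) [319.9 105.3]
(-0.052, 0.037) [388.2 163.8]
(-0.052, -0.037) [251.5 163.6]
(-0.044, 0) [319.9 178.2]
pad [368.3 186.2]
pad [275.5 186.2]
pad [376.5 199.8]
pad [267.4 199.7]
col 290 [(40, 61), (44, 54), (48, 60), (52, 62), (56, 60), (60, 65), (64, 64), (68, 67), (72, 70), (76, 70), (80, 74), (84, 75), (88, 80), (92, 83), (96, 86), (100, 92), (104, 95), (108, 84), (112, 218), (116, 254), (120, 254), (124, 254), (128, 254), (132, 254), (136, 254), (140, 254), (144, 254), (148, 254), (152, 254), (156, 254), (160, 254), (164, 251), (168, 151), (172, 199), (176, 194), (180, 189), (184, 191), (188, 72), (192, 70), (196, 68), (200, 77), (204, 64), (208, 59), (212, 58), (216, 56), (220, 48), (224, 48), (228, 47), (232, 40), (236, 40)]
col 350 [(120, 255), (124, 255), (128, 255), (132, 255), (136, 255), (140, 255), (144, 255), (148, 255), (152, 255), (156, 255), (160, 255), (164, 254), (168, 167), (172, 254), (176, 199), (180, 192),
[... 522 characters left out ...]
, 254, 254, 254, 240, 249, 184, 244, 248, 249, 249, 250, 250, 250, 250, 250, 224, 242, 251, 254, 254, 255, 255, 255, 255, 255, 255, 255, 255, 255, 255, 255, 254, 253, 121, 113, 113, 113, 113, 110, 107, 102]
205 [39, 41, 43, 45, 46, 178, 180, 180, 181, 87, 56, 55, 61, 59, 62, 61, 60, 63, 65, 64, 83, 95, 96, 93, 95, 96, 95, 95, 100, 102, 99, 101, 103, 105, 108, 79, 72, 104, 111, 76, 78, 105, 114, 112, 112, 113, 251, 253, 146, 96, 93, 89, 92, 93, 86, 87, 89]
215 [37, 37, 40, 37, 43, 183, 181, 180, 181, 140, 47, 53, 53, 50, 51, 55, 53, 53, 58, 55, 56, 57, 58, 59, 58, 60, 60, 59, 64, 61, 86, 94, 97, 96, 69, 67, 62, 67, 68, 69, 69, 68, 70, 73, 69, 65, 251, 253, 108, 86, 85, 86, 87, 84, 82, 83, 82]
```

Emit:
play_rows:
  increments:
    - [1,[-0.25,-0.15,0],[0,0,0]]
    - [1,[-0.25,-0.15,0.2],[0,0,0]]
    - [1,[-0.25,-0.15,0.4],[0,0,0]]
    - [1,[-0.25,-0.15,0.4],[0,0,0]]

```text
time: 31.35
ee_pos: [0.5307, 0.3453, 0.0235]
eef_rot: [-0.001, -0.141, 0.99, -0.0]
ft_force: [0.1, -0.2, -0.1]
opening: 0.0492
grip_force: 37.0
```

Run:
```python
from m import *
s=manip.observe(); c=manip.get_calibration("wrist"); im=manip.get_image("wrist"); cv2.imwrite("pics/w11.png",im); e=s["ee_pos"]
go([.5313,.3460,.0178],-163.8); print(s["ft_force"].round(1))
t=np.radians(16.2); X=np.array([np.cos(t),np.sin(t),0]); Y=np.array([-np.sin(t),np.cos(t),0]); C=np.array([.5313,.3460,0])
for a,b,z in ((-.082,0,.008),(-.052,.037,.014),(-.052,-.037,.014),(-.044,.029,.014),(-.044,-.029,.014)): print((a,b),proj(c,C+a*X+b*Y+[0,0,z]).round(1))
M=rot(s["eef_rot"])
for a,b,z in ((.04,.025,.0098),(.04,-.025,.0098)): print("pad",proj(c,e+M@np.array([a,b,z])).round(1))
g=im.min(2)
print("col 290",[(r,int(g[r,290])) for r in list(range(100,120,2))+list(range(156,206,2))])
for r in (135,180,184,190,200,210): print(r,[int(t) for t in g[r,236:410:2]])
```

```text
t 31.4 ee [0.5308 0.3454 0.0237] xdir -163.79 tilt [-0.0023 -0.001 ] | shift [-0.07  0.05  0.59] turn [-0.    -0.003  0.   ] rows 1.0
[ 0.1 -0.2 -0.1]
(-0.082, 0) [323.  105.5]
(-0.052, 0.037) [393.2 165.6]
(-0.052, -0.037) [252.6 165.5]
(-0.044, 0.029) [377.1 180.4]
(-0.044, -0.029) [268.7 180.4]
pad [368.3 186.2]
pad [275.5 186.1]
col 290 [(100, 88), (102, 90), (104, 84), (106, 85), (108, 166), (110, 242), (112, 252), (114, 252), (116, 252), (118, 252), (156, 253), (158, 253), (160, 253), (162, 253), (164, 250), (166, 146), (168, 215), (170, 251), (172, 251), (174, 180), (176, 180), (178, 180), (180, 170), (182, 155), (184, 183), (186, 158), (188, 67), (190, 67), (192, 61), (194, 60), (196, 59), (198, 57), (200, 75), (202, 84), (204, 80)]
135 [66, 75, 70, 79, 76, 79, 80, 73, 71, 223, 251, 251, 252, 252, 252, 253, 253, 252, 252, 252, 252, 253, 253, 253, 253, 253, 253, 253, 253, 253, 254, 217, 192, 242, 242, 173, 170, 240, 242, 243, 243, 243, 244, 244, 244, 244, 245, 245, 246, 245, 234, 236, 236, 236, 250, 253, 253, 254, 254, 254, 254, 254, 254, 254, 254, 254, 254, 254, 254, 254, 254
[... 1329 characters left out ...]
, 43, 43, 49, 165, 173, 170, 168, 167, 173, 49, 51, 52, 56, 48, 59, 55, 55, 58, 62, 73, 75, 75, 76, 73, 73, 75, 74, 74, 76, 79, 79, 78, 79, 79, 82, 82, 84, 82, 85, 80, 82, 83, 82, 84, 85, 86, 85, 83, 88, 86, 90, 87, 85, 87, 88, 89, 90, 93, 93, 92, 93, 94, 94, 94, 241, 245, 248, 249, 250, 250, 137, 88, 88, 84, 85, 87, 84, 85, 80, 83]
210 [36, 33, 37, 37, 30, 39, 38, 36, 39, 40, 161, 170, 168, 166, 164, 172, 58, 51, 46, 52, 51, 50, 51, 54, 54, 52, 56, 57, 55, 51, 56, 54, 50, 58, 56, 81, 82, 84, 82, 86, 86, 86, 86, 88, 91, 90, 90, 90, 92, 94, 90, 92, 92, 98, 98, 64, 67, 66, 64, 66, 66, 68, 68, 69, 67, 69, 67, 69, 67, 69, 169, 243, 244, 248, 249, 251, 245, 79, 81, 81, 81, 82, 85, 80, 79, 81, 82]
```

Emit:
play_rows:
  increments:
    - [1,[-0.1,0,0.2],[0,-0.002,0]]
    - [1,[-0.1,0,0.4],[0,-0.002,0]]
    - [1,[-0.1,0,0.55],[0,-0.002,0]]
    - [1,[-0.1,0,0.55],[0,-0.002,0]]

```text
time: 31.9
ee_pos: [0.5318, 0.3457, 0.0182]
eef_rot: [-0.0, -0.141, 0.99, -0.0]
ft_force: [-0.0, -0.1, -0.8]
opening: 0.0492
grip_force: 37.0
```

Emit:
play_rows:
  increments:
    - [1,[0,0,0.07],[0,0,0]]
    - [1,[0,0,0.1],[0,0,0]]
    - [1,[0,0,0.1],[0,0,0]]

```text
time: 32.28
ee_pos: [0.532, 0.3458, 0.0178]
eef_rot: [0.0, -0.141, 0.99, -0.0]
ft_force: [-0.8, -0.2, 3.4]
opening: 0.0489
grip_force: 37.3
```

Emit:
play_rows:
  increments:
    - [0,[0,0,0],[0,0,0]]
    - [-0.3,[0,0,0],[0,0,0]]
    - [-1,[0,0,0],[0,0,0]]
    - [-1,[0,0,-0.3],[0,0,0]]
    - [-1,[0,0,-3],[0,0,0]]
    - [-1,[0,0,-8],[0,0,0]]
    - [-1,[0,0,-14],[0,0,0]]
    - [-1,[4,0,-19],[0,0,0]]
    - [-1,[4,0,-19],[0,0,0]]
    - [-1,[4,0,-19],[0,0,0]]

```text
time: 33.52
ee_pos: [0.4935, 0.3347, 0.2076]
eef_rot: [0.0, -0.141, 0.99, 0.0]
ft_force: [-0.0, -0.7, 0.1]
opening: 0.0854
grip_force: 0.0
```

Run:
```python
from m import *
s=manip.observe(); c=manip.get_calibration("wrist"); im=manip.get_image("wrist"); cv2.imwrite("pics/w12.png",im)
print(s["ee_pos"],s["opening"],s["ft_force"].round(1))
u,v=proj(c,(.5313,.346,.014)).astype(int); print(u,v)
def rect(m,z,tag):
    for k in blobs(m,900,60000,(max(0,u-110),max(0,v-110),u+110,min(400,v+110))):
        p=np.array([ray(c,q[0],z) for q in cv2.convexHull(k)])[:,:2]; r=cv2.minAreaRect((p*1000).astype(np.float32)); print(tag,cv2.boundingRect(k),np.round(r[0],1),np.round(r[1],1),round(r[2],2))
rect(cv2.inRange(im.min(2),140,255),.011,"br"); g=im.max(2)
rect(cv2.inRange(g,45,120)&cv2.inRange(g-im.min(2),0,22),.033,"pad"); rect(cv2.inRange(g,0,100),.033,"pad2")
# stereo check of pad height: dark pad silhouette in side and scene views
for n in ("scene","side"):
    i=manip.get_image(n); cv2.imwrite(f"pics/{n}9.png",i); cc=manip.get_calibration(n)
    U=proj(cc,(.5315,.346,.033)).astype(int); 
    for k in blobs((i.max(2)<75).astype(np.uint8)*255,80,1500,(U[0]-28,U[1]-22,U[0]+28,U[1]+22)): print(n,U,cv2.boundingRect(k),cv2.minAreaRect(k))
    a=cv2.imread(f"pics/{n}0.png"); d=(cv2.absdiff(i,a).max(2)>45).astype(np.uint8)*255
    print(n,[cv2.boundingRect(k) for k in blobs(d,25,1e6,(0,0,640,400))])
```

```text
[0.49350761 0.33468692 0.20762461] 0.08540373788718446 [-0.  -0.7  0.1]
321 211
br (291, 144, 64, 126) [531.6 346. ] [162.4  75. ] 16.0
pad (211, 101, 220, 220) [540.4 346.7] [270.9 276.2] 16.23
pad2 (211, 101, 220, 220) [540.3 346.9] [270.9 287.5] 16.23
scene [440 172] (412, 174, 22, 20) ((422.5, 183.5), (21.0, 19.0), 0.0)
scene [440 172] (412, 150, 56, 41) ((439.5, 170.0), (40.0, 55.0), 90.0)
scene [(305, 199, 30, 33), (419, 160, 39, 32), (207, 143, 183, 53), (48, 140, 31, 11), (158, 121, 73, 22), (216, 101, 33, 18), (237, 96, 26, 13), (3, 90, 179, 66), (193, 72, 25, 12), (226, 64, 18, 10), (425, 31, 58, 86), (262, 30, 6, 9), (270, 29, 30, 27), (459, 28, 32, 11), (452, 20, 8, 10), (226, 13, 25, 33), (458, 8, 10, 9), (271, 8, 32, 25), (242, 2, 12, 19), (468, 0, 35, 22), (250, 0, 19, 4), (228, 0, 8, 8), (27, 0, 79, 85)]
side [258 286] (230, 264, 56, 44) ((257.5, 285.5), (43.0, 55.0), 90.0)
side [(549, 282, 24, 27), (240, 279, 43, 25), (544, 249, 9, 7), (489, 245, 17, 29), (554, 233, 13, 16), (569, 226, 20, 7), (315, 224, 114, 58), (513, 223, 10, 15), (310, 210, 34, 24), (480, 184, 6, 33), (251, 175, 37, 61), (254, 159, 33, 24), (253, 157, 23, 6), (280, 137, 5, 15), (247, 124, 33, 28), (251, 116, 27, 7), (494, 113, 6, 14), (483, 105, 60, 143), (282, 71, 3, 30), (510, 35, 22, 73), (521, 28, 29, 119), (525, 0, 84, 270), (515, 0, 30, 34), (332, 0, 184, 104), (232, 0, 134, 116)]
```

Run:
```python
from m import *
c=manip.get_calibration("wrist"); im=cv2.imread("pics/w12.png"); b=cv2.inRange(im.min(2),140,255)
k=max(blobs(b,900,60000,(211,101,431,321)),key=cv2.contourArea); h=np.zeros_like(b); cv2.fillConvexPoly(h,cv2.convexHull(k),255)
h=cv2.erode(h,np.ones((9,9)))
for q in blobs(cv2.bitwise_and(cv2.inRange(im.max(2),0,120),h),300,9e4,(211,101,431,321)):
    for z in (.033,.011):
        p=np.array([ray(c,t[0],z) for t in cv2.convexHull(q)])[:,:2]; r=cv2.minAreaRect((p*1000).astype(np.float32)); print(z,cv2.boundingRect(q),np.round(r[0],1),np.round(r[1],1),round(r[2],2))
```

```text
0.033 (299, 180, 46, 69) [527.5 344.4] [82.8 52.2] 16.26
0.011 (299, 180, 46, 69) [535.2 346.6] [88.6 55.8] 16.26
```

```bash
python3 -c "
from workcell import manip
print(manip.finish_job())"
```

```text
the job is handed in; nothing more can be done
None
```

I tested all three pads below 20 N, put the gauge back upright in its stand, laid the softest pad (the middle one of the row) flat, foam side up, in the bracket pocket, and handed the job in at about 34 s.

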